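Bring out the urgent sample rack from behind the routine racks

TASK

The urgent sample is in the rack with the single tube, at the back of the loading tray; the tray's side rails hold the racks down, so each can only be slid forward to the open mouth and lifted out there. Take out the two racks in front of it and stand them both on the dark bench mat, then bring the single-tube rack to the one-rack holder and seat it fully. Last, put the two parked racks back into the tray from the mouth in the same order as before (the one that stood farther back goes in first), pushed fully home so that they close up to the rear stop and the free place is at the front; keep the racks upright and leave the other things on the bench where they are.

Things in the scene. Friction and masses are not known exactly. Their poses are not given: they have to be found in the camera images.
- rack_urgent: Grey sample rack with a single tube (the urgent one), at first at the back. Origin: underside centre. Foot plate 36 (x) x 124 (y) x 8 mm; 98 mm long deck, 4 tube places along y; fixed tubes, cap tops 94 mm up. White upright grip tab in the middle, 28 (x) x 14 (y) mm, 102 to 136 mm up: pinch across y at 121 mm, tips above the caps. 0.2 kg. Fits either way round.
- rack_two: Grey sample rack with two tubes (outer places), at first in the middle or front. Origin: underside centre. Foot plate 36 (x) x 124 (y) x 8 mm; 98 mm long deck, 4 tube places along y; fixed tubes, cap tops 94 mm up. White upright grip tab in the middle, 28 (x) x 14 (y) mm, 102 to 136 mm up: pinch across y at 121 mm, tips above the caps. 0.2 kg. Fits either way round.
- rack_four: Grey sample rack with four tubes, at first in the middle or front. Origin: underside centre. Foot plate 36 (x) x 124 (y) x 8 mm; 98 mm long deck, 4 tube places along y; fixed tubes, cap tops 94 mm up. White upright grip tab in the middle, 28 (x) x 14 (y) mm, 102 to 136 mm up: pinch across y at 121 mm, tips above the caps. 0.2 kg. Fits either way round.
- lane: Fixed aluminium tray. Origin: underside centre; +x to the rear stop (face x=89 mm), open mouth at -x. Floor top z=4, side walls y=+-67 (racks: y along tray y). Rails over the foot ends, x -26 to 89, underside z=18: a rack there rises 6 mm at most. Mouth x -95 to -26, flared cheeks 16 high: lift out or lower in at x=-58. Racks start at x=70, 33, -4; home: first at 70, next at 33, 1 mm apart.
- holder: One-rack holder of dark grey plastic, fixed, 66 x 152 mm. Origin: underside centre. Floor top at z = 4 mm; low walls up to z = 16 mm round a pocket 46 mm along x and 134 mm along y. A rack stands in it on the floor, rack y along holder y, either way round, with 5 mm free all round.
- mat: Dark rubber bench mat, fixed, 170 mm along x, 150 mm along y, 3 mm thick. Origin: underside centre. Two racks fit on it side by side, their y along the mat's y, at about x = -38 and +38 mm.
- cooler: White insulated cool box with a lid, fixed furniture, 0.24 m along x, 0.33 m along y and about 0.25 m high with its catch, standing behind the middle of the work; origin: centre of the underside. One of its corners points at the robot, 0.2 m from the origin: swing round in front of it, not over it.
- bottle: White reagent bottle with white cap, 60 mm across, 140 mm high, bystander; origin: centre of the underside.
- tip_box: Blue box of pipette tips with clear lid, 85 x 121 x 78 mm, bystander; origin: centre of the underside.
- slide_box: Small blue carton of microscope slides, 30 x 78 x 26 mm, bystander; origin: centre of the underside.

How it is judged:
By the outcome, as a careful person would: the job done as asked, in the order asked, and still so for the second after the job is handed in, with the robot touching nothing.
It also fails if it takes over 144 s, if anything falls off the work surface, if the arm or the gripper's body presses on something with over 40 N, if the wrist force passes 120 N, or if a joint passes its speed limit or range.

ROBOT

A 6-joint arm with a two-finger parallel gripper is mounted at the origin on a cart in front of the work surface, level with it; the furniture and walls round the work are solid. World frame = base frame: x ahead of the robot, y to its left, z up, the work surface at z = 0. Lengths are in m, angles in rad, forces in N, time in s.
With the tool pointing down it reaches from about 0.375 to 0.9 m from the base axis. Payload 3.1 kg.
Tool frame: the origin (TCP) lies between the finger pads; the fingertips stand manip.finger_overhang ahead of it and the grasp point (between the pads) lies 5 mm behind it (manip.finger_overhang is the distance from the TCP to the fingertips, in m); z points along the fingers, y is the line along which they close (so a half turn about z gives the same grasp; the last joint's range is limited). The gripper opens to 85 mm and grips with 20 to 120 N. Pads are 22 mm wide; open, the fingers measure 114 mm over their backs; the gripper's body (76 mm by 85 mm) begins 54 mm behind the grasp point. The pads swing forward as they close: fully open they stand 13 mm farther back than shut.
Start: joints at [0.989, 0.527, 1.433, -0, 1.181, -0.178], TCP at [0.246, 0.575, 0.245] pointing down, gripper open.
Joint ranges: [-3.08, 3.08], [-0.75, 2.2], [0.22, 2.44], [-1.43, 4.57], [0, 2.65], [-2.85, 2.85]. Speed limits (rad/s): [2.79, 2.79, 3.14, 3.14, 3.14, 3.14].

INTERFACE

Orientations are given as a unit quaternion [x, y, z, w].
In Python, from station import manip gives the robot as it stands.
- The arm moves only by the tool drive_tool, never from a script. Its argument "plan" is a list of rows, each a list of 7 numbers: the shift along the tool's x, y, z in m, then the turn, a rotation vector about the tool's x, y, z in degrees, then the opening, from -1 (shut) to 1 (fully open). In form: [[x, y, z, wx, wy, wz, gripper], ...]. A call has 1 to 10 rows; each row shifts and turns the commanded pose from where the row before left it, along the tool's axes as they then stand; what a row does not reach is not made up. A row lasts 1/10 s, in which the tool goes at most 50 mm and 8.59 degrees, less where a joint would pass 70% of its speed; a pose out of reach is approached as far as the arm can. A call is refused whole if a number of a shift passes 0.05 or a number of a turn 8.59, either way. A call with a gripper value outside its range is refused whole. The fingers move at their own pace and stop on an object; "newtons" is the grip in N (left out, the last holds). Time passes only in rows, so rows that do not move let the fingers close. It gives the time, the measured TCP pose, the force, the opening and the grip force at its end, in the units of the state.
- manip.sense(): the state, without advancing time (a new reading comes with each control period).
- manip.snapshot(name): name is "side" or "top" or "wrist"; returns a dict with "image" (420x560x3 uint8, red, green, blue), "z_map" (420x560 float32, m along the optical axis (not along the pixel's ray), 0 where there is no reading), "fov_y" (degrees; the focal length in pixels is half the picture's height over the tangent of half this angle, whatever the lens; pixels are square), "cx", "cy" (the principal point, pixels), "k1" (the pictures are not rectified: a ray, as slopes to the right and down, at radius r is drawn at 1 + k1 r^2 times it, then the intrinsics apply), "extrinsics" (4x4, takes a point from camera to world coordinates); the wrist camera has in their place "mount" (4x4, takes a point from camera to tool coordinates, whose origin is the TCP and whose axes are the flange's). Camera axes: x right, y up, looking along -z (the intrinsics and any distortion apply to the point x, -y, -z); pixel columns grow to the right and rows downward; lengths in m; the calibration is good to about 2 mm. A picture is of the moment at which its call begins: read the wrist's pose just before it.
- manip.sign_off(): hands the job in; it is judged then, once.
The state is a dict: "t": time; "q": joint angles; "qd": joint speeds; "tau": joint torques, N m; "tcp_pos": TCP position; "tool_rot": TCP orientation; "force": force on the tool from outside, world axes, zero at the start; "ft_torque": the same for the moment, N m; "finger_gap": opening from 0.0 (shut) to 1.0 (fully open); "gripper_force": force on a finger pad.
Only numpy, scipy, OpenCV 4.12 (cv2) and the standard library are available. Lean on these libraries where they do the work, as an engineer would, in place of code of your own. Each camera call takes 0.05 s, during which the arm holds its last target. There are 200 camera calls.

## Working session

There is one attempt and no reset: what is moved stays moved. The work goes in short steps, Python scripts to look and compute and a tool call to move; the robot and the scene stay as the last step left them, time stands still between calls to the robot, and variables do not carry over. Pictures are saved under pics/ and viewed, at most 14 in all, crops included, and the job is handed in when it is done.

Besides the shell and the picture viewer there is one more tool, called by a JSON object that holds its "api" and its "payload", one argument or row to a line. drive_tool: Moves the arm, as the interface text tells. Its arguments: {"type":"object","properties":{"plan":{"type":"array"},"newtons":{"type":"number"}},"required":["plan"]}

```bash
ls; mkdir -p pics; cat > h.py <<'E'
import numpy as np, cv2
from station import manip
def K(s):
    f=210/np.tan(np.radians(s["fov_y"])/2); return f
def rays(s,px,T):
    f=K(s); p=np.atleast_2d(np.array(px,float))
    cam=np.array([[f,0,s["cx"]],[0,f,s["cy"]],[0,0,1]])
    u=cv2.undistortPoints(p[:,None],cam,np.array([s["k1"],0,0,0,0]))[:,0]
    d=np.c_[u[:,0],-u[:,1],-np.ones(len(u))]
    return T[:3,3],d@T[:3,:3].T
def plane(s,px,z,T=None):
    T=s["extrinsics"] if T is None else T
    o,d=rays(s,px,np.array(T)); return o+d*((z-o[2])/d[:,2])[:,None]
def cloud(s,T=None):
    T=np.array(s["extrinsics"] if T is None else T)
    v,u=np.mgrid[:420,:560]; o,d=rays(s,np.c_[u.ravel(),v.ravel()],T)
    return (o+d*s["z_map"].reshape(-1,1)).reshape(420,560,3)
E
python3 - <<'E'
from h import *
from scipy.spatial.transform import Rotation as R
st=manip.sense(); print(st, manip.finger_overhang)
for n in("top","side","wrist"):
    s=manip.snapshot(n); cv2.imwrite(f"pics/{n}0.png",s["image"][...,::-1])
    np.save(f"{n}0.npy",s,allow_pickle=True)
    print(n,{k:v for k,v in s.items() if k not in("image","z_map")})
E
```

```text
pics
{'t': 0.0, 'q': array([ 9.88510400e-01,  5.28470060e-01,  1.43390797e+00, -1.80331586e-06,
        1.18138633e+00, -1.78508179e-01]), 'qd': array([-0.00049509,  0.00031856, -0.00038537, -0.00020733, -0.0004064 ,
        0.00011398]), 'tau': array([-1.48052036e-04, -4.42354059e+01, -1.78023970e+01, -3.73916018e-04,
        8.35848536e-03,  5.75592139e-06]), 'tcp_pos': array([0.24515436, 0.57416708, 0.24432939]), 'tool_rot': array([ 2.00519743e-01,  9.79689060e-01, -1.00854311e-03, -4.02391379e-04]), 'force': array([-0.32899068,  0.41240556, -0.00943507]), 'ft_torque': array([-0.02046313, -0.0841359 , -0.02122716]), 'gripper_force': 0.0, 'finger_gap': 0.9995564156746128} 0.014
top {'fov_y': 44.03985956698323, 'cx': 272.04371229727593, 'cy': 213.34656899707667, 'k1': 0.007661869096385556, 'extrinsics': array([[-7.64210177e-03,  9.84573650e-01, -1.74803679e-01,
         3.27662375e-01],
       [-9.99970797e-01, -7.53402058e-03,  1.28189784e-03,
         4.92425255e-02],
       [-5.48516866e-05,  1.74808371e-01,  9.84602473e-01,
         1.53803692e+00],
       [ 0.00000000e+00,  0.0
[... 197 characters left out ...]
.9813852 ,  0.09411901, -0.16740579,  0.31049763],
       [-0.19160146, -0.42031085,  0.88692033,  1.59724365],
       [ 0.01311359,  0.90248568,  0.43052018,  0.7647971 ],
       [ 0.        ,  0.        ,  0.        ,  1.        ]])}
wrist {'fov_y': 68.35684175680946, 'cx': 283.4734503035033, 'cy': 209.1719164435784, 'k1': -0.030425328868149214, 'mount': array([[ 7.21911161e-04,  9.50924849e-01,  3.09421090e-01,
         7.92352996e-02],
       [ 9.99999242e-01, -9.94983639e-04,  7.24721292e-04,
         1.61690725e-04],
       [ 9.97024407e-04,  3.09420332e-01, -9.50924847e-01,
        -1.29738601e-01],
       [ 0.00000000e+00,  0.00000000e+00,  0.00000000e+00,
         1.00000000e+00]])}
```

View pics/top0.png

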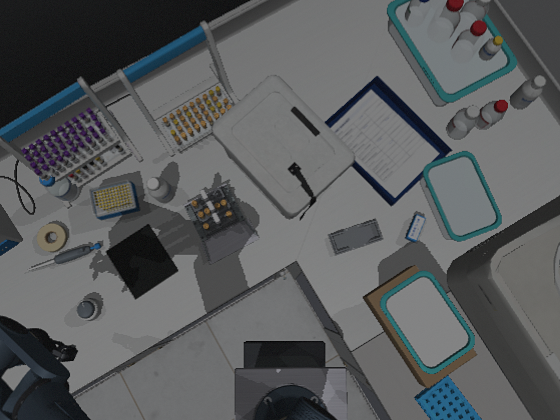

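View pics/side0.png

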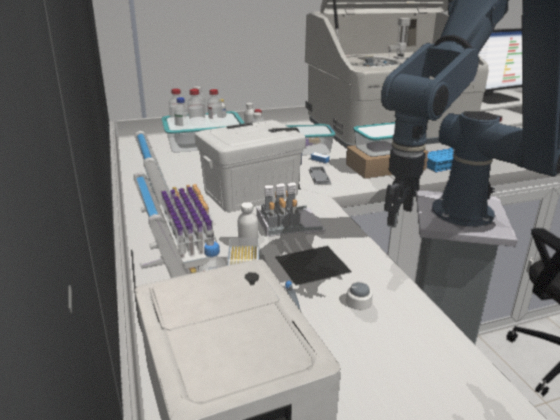

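Top view: tray with three racks at about (215,210), mat (142,262), holder (355,236), cooler (285,145), bottle (157,187), tip box (114,198), slide box (415,227). Zoom in on the tray and holder.

```bash
python3 - <<'E'
from h import *
s=np.load("top0.npy",allow_pickle=True).item()
im=s["image"][...,::-1]
a=cv2.resize(im[170:270,170:270],None,fx=6,fy=6,interpolation=cv2.INTER_CUBIC)
a=np.clip(a.astype(float)*1.6,0,255).astype(np.uint8)
cv2.imwrite("pics/crop1.png",a)
c=cloud(s)
# heights around tray
P=c[170:270,170:270].reshape(-1,3)
col=s["image"][170:270,170:270].reshape(-1,3)
m=(P[:,2]>.12)&(P[:,2]<.155); print("tabs",m.sum())
mask=((c[...,2]>.12)&(c[...,2]<.16)).astype(np.uint8); mask[:170]=0;mask[270:]=0;mask[:,:170]=0;mask[:,270:]=0
n,l,st,ce=cv2.connectedComponentsWithStats(mask)
for i in range(1,n): print(st[i],ce[i],c[l==i].mean(0), col.reshape(100,100,3)[l[170:270,170:270]==i].mean(0))
# mat and holder
g=im.astype(int)
dark=((g.max(2)<45)).astype(np.uint8)
dark[:215]=0;dark[305:]=0;dark[:,:100]=0;dark[:,185:]=0
cn,_=cv2.findContours(dark,0,2);k=max(cn,key=cv2.contourArea)
r=cv2.minAreaRect(k); b=cv2.boxPoints(r); print("mat px",r); print(plane(s,b,.003),plane(s,[r[0]],.003))
print(c[225:248:3,325:385:5,2].round(3)); print(g[225:248:3,325:385:5].mean(2).round())
E
```

```text
tabs 172
[200 189   9  11  58] [204.05172414 194.43103448] [0.63055991 0.23436384 0.13815812] [112.46551724 112.05172414 113.55172414]
[207 201   9  11  58] [210.81034483 205.70689655] [0.59882482 0.21536389 0.13789789] [112.39655172 112.01724138 113.68965517]
[212 213   9  10  56] [216.05357143 217.58928571] [0.56550848 0.20052802 0.13859443] [114.96428571 114.46428571 115.96428571]
mat px ((141.54745483398438, 260.91912841796875), (56.13380432128906, 51.8996696472168), 56.97612762451172)
[[0.48914676 0.54429085 0.003     ]
 [0.57296049 0.418464   0.003     ]
 [0.43196743 0.32364999 0.003     ]
 [0.35083345 0.44844901 0.003     ]] [[0.46046801 0.43366436 0.003     ]]
[[-0.001 -0.004  0.001  0.006  0.003 -0.002 -0.002 -0.     0.01   0.006
   0.011 -0.005]
 [ 0.002 -0.001  0.006  0.002  0.004  0.007  0.005  0.005  0.008 -0.
   0.002 -0.003]
 [ 0.001 -0.001  0.006  0.     0.012  0.006 -0.003  0.004  0.003  0.001
   0.009  0.015]
 [-0.007  0.004  0.011  0.008  0.004  0.001  0.007  0.009  0.     0.006
   0.007  0.017]
 [ 0.002  0.002  0.006  0.     0.002  0.    -0.004  0.008  0.003  0.006
   0.003  0.021]
 [-0.002  0.01   0.008  0.005  0.004  0.013  0.007  0.012  0.006  0.019
   0.017  0.004]
 [ 0.004  0.006  0.001  0.002  0.004  0.006  0.009  0.004  0.009  0.004
   0.001  0.   ]
 [ 0.002 -0.001  0.017  0.006  0.008  0.002  0.004  0.011 -0.001  0.005
   0.009 -0.   ]]
[[127. 128. 127. 125. 128. 129.  56.  79.  55.  78.  48. 127.]
 [126. 126. 126. 128. 100.  81.  81.  82.  82.  82.  74. 128.]
 [127. 128. 107.  51.  80.  81.  81.  81.  82.  81.  74.  90.]
 [127.  70.  85.  76.  82.  81.  81.  82.  82.  81.  75.  76.]
 [128.  63.  83.  81.  82.  81.  82.  82.  82.  82.  39.  79.]
 [118.  85.  82.  82.  81.  82.  82.  82.  82.  72.  55.  87.]
 [123. 106.  58.  81.  82.  82.  82.  81.  81.  91. 128. 127.]
 [128. 119.  73.  84.  82.  84.  81.  84. 129. 128. 128. 127.]]
```

View pics/crop1.png

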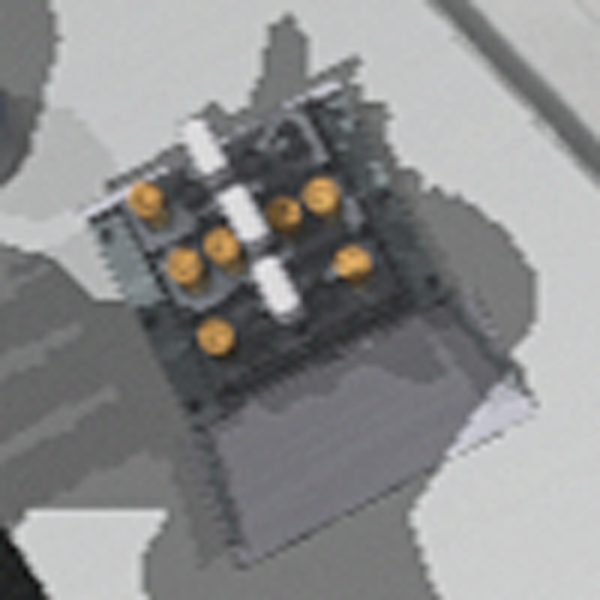

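Tray: rear is at top (grey-white tab of urgent at crop (205,148)), four-tube rack in the middle (tab 243,213), two-tube in front (tab 277,287); mouth is the clear floor to lower right. Now I'll fix the tray, holder and cooler corner numerically.

```bash
cat >> h.py <<'E'
def caps(s,T=None):
    h=cv2.cvtColor(s["image"],cv2.COLOR_RGB2HSV)
    m=cv2.inRange(h,(8,110,60),(25,255,255)); n,l,st,ce=cv2.connectedComponentsWithStats(m); return n,l,st,ce
def yawx():
    q=manip.sense(); from scipy.spatial.transform import Rotation as R
    M=R.from_quat(q["tool_rot"]).as_matrix(); return q,M,np.degrees(np.arctan2(M[1,0],M[0,0]))
E
python3 - <<'E'
from h import *
s=np.load("top0.npy",allow_pickle=True).item(); im=s["image"]; c=cloud(s)
# tabs: bright in region near tab px, subpixel weighted
for (x,y) in((204,194.5),(210.8,205.5),(216,217.5)):
    w=im[int(y)-8:int(y)+8,int(x)-7:int(x)+8].astype(float).mean(2); zz=c[int(y)-8:int(y)+8,int(x)-7:int(x)+8,2]
    m=(w>115)&(zz>.11); v,u=np.nonzero(m)
    px=[u.mean()+int(x)-7,v.mean()+int(y)-8]; print("tab",m.sum(),px,plane(s,[px],.14)[0].round(4))
n,l,st,ce=caps(s)
for i in range(1,n):
    if st[i,4]>12 and 180<ce[i,0]<245 and 180<ce[i,1]<250: print("cap",st[i,4],ce[i].round(1),plane(s,[ce[i]],.096)[0].round(4),c[l==i].mean(0).round(3))
# holder
g=im.astype(int).mean(2); m=(g<105).astype(np.uint8)
m[:212]=0;m[260:]=0;m[:,:322]=0;m[:,390:]=0
cn,_=cv2.findContours(cv2.morphologyEx(m,cv2.MORPH_CLOSE,np.ones((3,3))),0,2);k=max(cn,key=cv2.contourArea)
r=cv2.minAreaRect(k);b=cv2.boxPoints(r);P=plane(s,b,.012);print("holder",r,P.round(4),[np.linalg.norm(P[i]-P[i-1]).round(4) for i in range(4)],plane(s,[r[0]],.012))
# cooler
m=(c[...,2]>.17)&(c[...,2]<.27);m[:,:205]=0;m[:,365:]=0;m[:70]=0;m[220:]=0
Q=c[m];i=np.argsort(np.hypot(Q[:,0],Q[:,1]))[:5];print("cooler near",Q[i].round(3));
hull=cv2.minAreaRect(Q[:,:2].astype(np.float32));print(hull,cv2.boxPoints(hull))
E
```

```text
tab 34 [np.float64(203.2058823529412), np.float64(193.91176470588235)] [0.6316 0.2365 0.14  ]
tab 38 [np.float64(209.23684210526315), np.float64(204.23684210526315)] [0.6026 0.2195 0.14  ]
tab 34 [np.float64(214.97058823529412), np.float64(216.38235294117646)] [0.5686 0.2034 0.14  ]
cap 23 [194.2 203.1] [0.6147 0.2674 0.096 ] [0.614 0.267 0.098]
cap 25 [223.2 202.4] [0.6163 0.1853 0.096 ] [0.605 0.18  0.155]
cap 21 [217. 205.] [0.6088 0.2029 0.096 ] [0.608 0.203 0.098]
cap 27 [206.6 210.6] [0.593  0.2322 0.096 ] [0.594 0.233 0.091]
cap 25 [200.7 214. ] [0.5832 0.2485 0.096 ] [0.584 0.249 0.091]
cap 23 [228.4 213.1] [0.5854 0.1704 0.096 ] [0.586 0.171 0.092]
cap 28 [205.6 225.5] [0.5503 0.2341 0.096 ] [0.551 0.235 0.093]
holder ((355.0, 236.49998474121094), (23.084625244140625, 52.17757797241211), 71.56504821777344) [[ 0.5358 -0.114   0.012 ]
 [ 0.5843 -0.2627  0.012 ]
 [ 0.5184 -0.2815  0.012 ]
 [ 0.4707 -0.1337  0.012 ]] [np.float64(0.0681), np.float64(0.1565), np.float64(0.0685), np.float64(0.1553)] [[ 0.52708866 -0.19782248  0.012     ]]
cooler near [[ 0.555 -0.002  0.187]
 [ 0.555 -0.005  0.187]
 [ 0.557 -0.005  0.192]
 [ 0.557 -0.008  0.188]
 [ 0.557 -0.002  0.187]]
((0.7469679117202759, 0.01550351083278656), (0.33450910449028015, 0.2396697700023651), 42.07414627075195) [[ 0.5425181  -0.00762155]
 [ 0.70311886 -0.18552321]
 [ 0.95141774  0.03862857]
 [ 0.79081696  0.21653023]]
```

{"api": "drive_tool", "payload": {
  "plan": [
    [0, 0, 0, 0, 0, -8.5, 1],
    [0, 0, 0, 0, 0, -8.5, 1],
    [0, 0, 0, 0, 0, -8.5, 1],
    [0, 0, 0, 0, 0, -8.5, 1],
    [0, 0, 0, 0, 0, -8.5, 1],
    [0, 0, 0, 0, 0, -8.4, 1]
  ]
}}

```text
t: 0.75
tcp_pos: [0.2454, 0.5745, 0.2449]
tool_rot: [-0.243, 0.97, -0.0, -0.0]
force: [-0.3, 0.3, 0.3]
finger_gap: 1.002
gripper_force: 0.0
```

{"api": "drive_tool", "payload": {
  "plan": [
    [-0.01, -0.03, 0, 0, 0, 0, 1],
    [-0.015, -0.05, 0, 0, 0, 0, 1],
    [-0.015, -0.05, 0, 0, 0, 0, 1],
    [-0.015, -0.05, 0, 0, 0, 0, 1],
    [-0.015, -0.05, 0, 0, 0, 0, 1],
    [-0.015, -0.05, 0, 0, 0, 0, 1],
    [-0.015, -0.05, 0, 0, 0, 0, 1],
    [-0.015, -0.05, 0, 0, 0, 0, 1],
    [-0.015, -0.05, 0, 0, 0, 0, 1],
    [-0.015, -0.05, 0, 0, 0, 0, 1]
  ]
}}

```text
t: 1.75
tcp_pos: [0.5845, 0.23, 0.245]
tool_rot: [-0.24, 0.971, 0.0, -0.0]
force: [1.1, 0.7, 1.0]
finger_gap: 1.001
gripper_force: 0.0
```

{"api": "drive_tool", "payload": {
  "plan": [
    [0, 0, 0, 0, 0, 0, 1],
    [0, 0, 0, 0, 0, 0, 1],
    [0, 0, 0, 0, 0, 0, 1]
  ]
}}

```text
t: 2.05
tcp_pos: [0.5824, 0.2322, 0.2448]
tool_rot: [-0.24, 0.971, 0.0, -0.001]
force: [-0.2, 0.5, -0.9]
finger_gap: 1.0
gripper_force: 0.0
```

```bash
cat >> h.py <<'E'
def wrist(name=None):
    q,M,yw=yawx(); s=manip.snapshot("wrist"); E=np.eye(4);E[:3,:3]=M;E[:3,3]=q["tcp_pos"]; T=E@s["mount"]
    if name: cv2.imwrite("pics/%s.png"%name,s["image"][...,::-1])
    return s,T,q,M,yw
E
python3 - <<'E'
from h import *
s,T,q,M,yw=wrist("w1"); print(q["tcp_pos"],yw,q["q"],q["force"])
c=cloud(s,T); g=s["image"].mean(2)
m=((c[...,2]>.125)&(c[...,2]<.15)).astype(np.uint8)
n,l,st,ce=cv2.connectedComponentsWithStats(m)
for i in range(1,n):
    if st[i,4]>300:
        k=cv2.minAreaRect(np.argwhere(l==i)[:,::-1].astype(np.float32)); P=plane(s,[ce[i],*cv2.boxPoints(k)],.14,T)
        print("tab",st[i],g[l==i].mean(),c[l==i].mean(0).round(4),P.round(4).tolist())
n,l,st,ce=caps(s)
for i in range(1,n):
    if st[i,4]>100: print("cap",st[i,4],ce[i].round(1),plane(s,[ce[i]],.097,T)[0].round(4),np.median(c[l==i],0).round(4))
E
```

```text
[0.58241008 0.23221396 0.244824  ] -152.20990760265946 [ 2.01201750e-01  5.31441486e-01  1.42661762e+00  5.21592257e-04
  1.18536888e+00 -1.85481893e+00] [-0.19880079  0.53759643 -0.8728076 ]
tab [   0   53  137  265 5729] 116.40396811543609 [0.6439 0.0703 0.1379] [[0.6394, 0.0687, 0.14], [0.5735, -0.0036, 0.14], [0.5589, 0.0105, 0.14], [0.7264, 0.1604, 0.14], [0.7481, 0.1447, 0.14]]
tab [251 157  20  38 671] 138.9016393442623 [0.564  0.2026 0.1393] [[0.5638, 0.2025, 0.14], [0.5543, 0.1896, 0.14], [0.5476, 0.2023, 0.14], [0.5734, 0.2155, 0.14], [0.5804, 0.2023, 0.14]]
tab [250 201  19  37 633] 206.12216956292784 [0.5966 0.2174 0.1387] [[0.5961, 0.2172, 0.14], [0.5859, 0.2041, 0.14], [0.5793, 0.2167, 0.14], [0.6068, 0.2307, 0.14], [0.6137, 0.2176, 0.14]]
tab [254 242  18  36 578] 190.23010380622839 [0.6282 0.2359 0.1385] [[0.6274, 0.2357, 0.14], [0.6161, 0.2225, 0.14], [0.6096, 0.2349, 0.14], [0.6388, 0.2498, 0.14], [0.6456, 0.2369, 0.14]]
tab [357 326  33  38 865] 188.25048169556842 [0.66   0.3687 0.1369] [[0.6581, 0.3664, 0.14], [0.6592, 0.3439, 0.14], [0.6352, 0.3578, 0.14], [0.6589, 0.3919, 0.14], [0.6844, 0.378, 0.14]]
cap 262 [302.7 166.1] [0.5476 0.2335 0.097 ] [0.5475 0.2335 0.0982]
cap 277 [224.9 166.7] [0.5808 0.1715 0.097 ] [0.5806 0.1716 0.098 ]
cap 270 [225. 204.] [0.6129 0.1862 0.097 ] [0.6124 0.1863 0.0977]
cap 236 [244.6 204.1] [0.6044 0.2026 0.097 ] [0.6043 0.2027 0.0979]
cap 262 [278.9 204.5] [0.5898 0.2313 0.097 ] [0.5895 0.2313 0.0979]
cap 267 [299.7 204.5] [0.5806 0.2485 0.097 ] [0.5808 0.2486 0.0979]
cap 250 [300.9 239.6] [0.6115 0.2668 0.097 ] [0.6117 0.2669 0.0976]
cap 496 [466.2 320.3] [0.6115 0.4722 0.097 ] [0.6273 0.5197 0.0519]
```

View pics/w1.png

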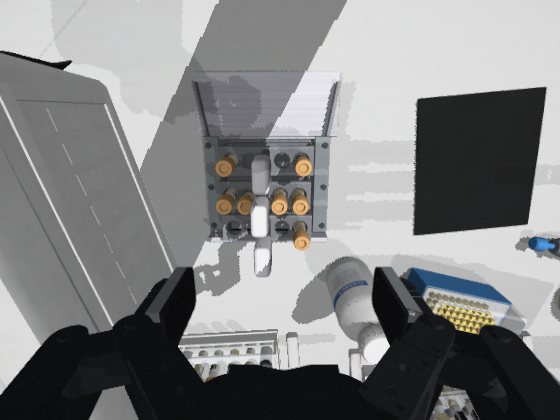

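Wrist view: tray mouth at top (195–340, 72), tabs at (261,170), (259,215), (262,258), mat at (480,160), bottle (355,300), cooler at left. Check lane walls and mat.

```bash
cat >> h.py <<'E'
def go(x,y,z,yaw=None):
    q,M,yw=yawx(); d=M.T@(np.array([x,y,z])-q["tcp_pos"]); print("tool shift mm",(d*1000).round(1),"yaw now",round(yw%360,2), "turn z",None if yaw is None else round(-(((yaw-yw)+180)%360-180),2), "tilt",M[:2,2].round(4))
E
python3 - <<'E'
from h import *
q,M,yw=yawx();s,T,*_=wrist(); g=s["image"].astype(int)
P=plane(s,[[204,150],[331,150],[207,225],[327,225]],.02,T); print(P.round(4),(P[0]+P[1])/2,(P[2]+P[3])/2,np.linalg.norm(P[0]-P[1]),np.linalg.norm(P[2]-P[3]))
P=plane(s,[[193,72],[341,72]],.014,T);print(P.round(4),P.mean(0))
d=(g.max(2)<40).astype(np.uint8);d[:,:400]=0;d[250:]=0
k=max(cv2.findContours(d,0,2)[0],key=cv2.contourArea);k=cv2.approxPolyDP(k,6,True)[:,0];P=plane(s,k,.003,T)
print(k,P.round(4),P.mean(0),[np.linalg.norm(P[i]-P[i-1]).round(4) for i in range(len(P))],[np.degrees(np.arctan2(*(P[i]-P[i-1])[1::-1])).round(1) for i in range(len(P))])
go(.565,.2025,.12,207.7)
E
```

```text
[[0.5935 0.1363 0.02  ]
 [0.5259 0.2642 0.02  ]
 [0.6757 0.176  0.02  ]
 [0.6068 0.3062 0.02  ]] [0.55968811 0.20025257 0.02      ] [0.64126657 0.24111279 0.02      ] 0.14458041550717388 0.14736093489248447
[[0.5235 0.0911 0.014 ]
 [0.4489 0.2325 0.014 ]] [0.48618135 0.1617869  0.014     ]
[[544  88]
 [418  99]
 [415 234]
 [526 223]] [[0.3489 0.4485 0.003 ]
 [0.4296 0.3261 0.003 ]
 [0.5684 0.4198 0.003 ]
 [0.487  0.5416 0.003 ]] [0.45847861 0.43399808 0.003     ] [np.float64(0.1665), np.float64(0.1466), np.float64(0.1675), np.float64(0.1465)] [np.float64(-146.0), np.float64(-56.6), np.float64(34.0), np.float64(123.8)]
tool shift mm [ 29.3 -18.9 125.2] yaw now 207.88 turn z 0.18 tilt [-0.0011  0.    ]
```

{"api": "drive_tool", "payload": {
  "plan": [
    [0.029, -0.019, 0, 0, 0, 0, 1],
    [0, 0, 0.04, 0, 0, 0, 1],
    [0, 0, 0.04, 0, 0, 0, 1],
    [0, 0, 0.03, 0, 0, 0, 1],
    [0, 0, 0.015, 0, 0, 0, 1],
    [0, 0, 0, 0, 0, 0, 1],
    [0, 0, 0, 0, 0, 0, 1],
    [0, 0, 0, 0, 0, 0, 1]
  ],
  "newtons": 50
}}

```text
t: 2.95
tcp_pos: [0.5675, 0.2022, 0.1218]
tool_rot: [-0.24, 0.971, -0.0, 0.001]
force: [0.1, -0.0, -0.6]
finger_gap: 0.998
gripper_force: 0.0
```

{"api": "drive_tool", "payload": {
  "plan": [
    [0, 0, 0, 0, 0, 0, -1],
    [0, 0, 0, 0, 0, 0, -1],
    [0, 0, 0, 0, 0, 0, -1],
    [0, 0, 0, 0, 0, 0, -1],
    [0, 0, 0, 0, 0, 0, -1],
    [0, 0, 0, 0, 0, 0, -1],
    [0, 0, 0, 0, 0, 0, -1],
    [0, 0, 0, 0, 0, 0, -1],
    [0, 0, 0, 0, 0, 0, -1],
    [0, 0, 0, 0, 0, 0, -1]
  ]
}}

```text
t: 3.95
tcp_pos: [0.5665, 0.2013, 0.1201]
tool_rot: [-0.24, 0.971, 0.0, -0.0]
force: [-1.1, 0.2, -2.0]
finger_gap: 0.161
gripper_force: 53.1
```

{"api": "drive_tool", "payload": {
  "plan": [
    [0, 0, -0.002, 0, 0, 0, -1],
    [0, 0, 0, 0, 0, 0, -1],
    [0.009, 0, 0, 0, 0, 0, -1],
    [0.009, 0, 0, 0, 0, 0, -1],
    [0.009, 0, 0, 0, 0, 0, -1],
    [0.009, 0, 0, 0, 0, 0, -1],
    [0.009, 0, 0, 0, 0, 0, -1],
    [0.009, 0, 0, 0, 0, 0, -1],
    [0, 0, 0, 0, 0, 0, -1],
    [0, 0, 0, 0, 0, 0, -1]
  ]
}}

```text
t: 4.95
tcp_pos: [0.5192, 0.1761, 0.1225]
tool_rot: [-0.24, 0.971, -0.0, 0.0]
force: [0.2, 0.0, -2.1]
finger_gap: 0.158
gripper_force: 53.1
```

```bash
python3 - <<'E'
from h import *
s,T,q,M,yw=wrist("w2"); print(q["tcp_pos"],yw,q["force"],q["ft_torque"]); 
E
```

```text
[0.5191715  0.17612518 0.12247125] -152.25271011971589 [ 0.22989721  0.02871034 -2.12166553] [ 0.00603039 -0.05924166  0.01580886]
```

View pics/w2.png

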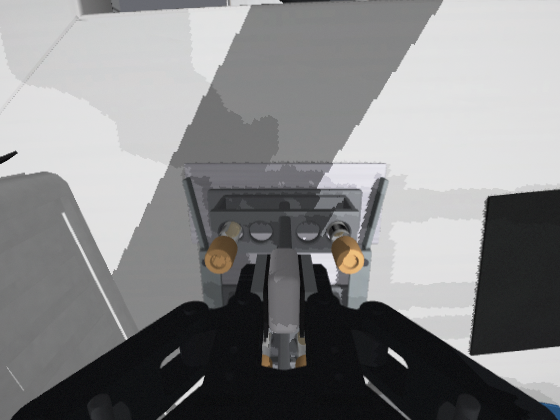

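The two-tube rack is in the mouth: foot front edge at row ~190, rail ends at row ~250. Weight only on the wrist; lift.

```bash
python3 - <<'E'
from h import *
s,T,q,M,yw=wrist()
a=np.radians(27.5);ex=np.array([np.cos(a),np.sin(a)])
for n,px,z in(("foot front",[285,189],.014),("railend L",[207,250],.02),("railend R",[365,250],.02),("mouth",[285,165],.004)):
    p=plane(s,[px],z,T)[0]; print(n,p.round(4),"rel tcp along lane",((p[:2]-q["tcp_pos"][:2])@ex).round(4))
E
```

```text
foot front [0.5027 0.1685 0.014 ] rel tcp along lane -0.0185
railend L [0.5774 0.135  0.02  ] rel tcp along lane 0.0322
railend R [0.5164 0.2506 0.02  ] rel tcp along lane 0.0315
mouth [0.4873 0.1604 0.004 ] rel tcp along lane -0.0359
```

{"api": "drive_tool", "payload": {
  "plan": [
    [0, 0, -0.005, 0, 0, 0, -1],
    [0, 0, -0.005, 0, 0, 0, -1],
    [0, 0, -0.005, 0, 0, 0, -1],
    [0, 0, -0.005, 0, 0, 0, -1],
    [0, 0, 0, 0, 0, 0, -1]
  ]
}}

```text
t: 5.55
tcp_pos: [0.5196, 0.1763, 0.1433]
tool_rot: [-0.24, 0.971, -0.0, 0.001]
force: [-0.2, -0.2, -2.1]
finger_gap: 0.156
gripper_force: 53.1
```

{"api": "drive_tool", "payload": {
  "plan": [
    [0, 0, -0.02, 0, 0, 0, -1],
    [0, 0, -0.02, 0, 0, -3.1, -1],
    [0, 0, -0.01, 0, 0, -3.1, -1],
    [-0.01, 0.02, 0, 0, 0, 0, -1],
    [-0.023, 0.041, 0, 0, 0, 0, -1],
    [-0.023, 0.041, 0, 0, 0, 0, -1],
    [-0.023, 0.041, 0, 0, 0, 0, -1],
    [-0.022, 0.041, 0, 0, 0, 0, -1],
    [-0.02, 0.041, 0, 0, 0, 0, -1],
    [-0.01, 0.023, 0, 0, 0, 0, -1]
  ]
}}

```text
t: 6.55
tcp_pos: [0.488, 0.4587, 0.1921]
tool_rot: [-0.293, 0.956, 0.001, 0.0]
force: [1.3, -0.3, -2.8]
finger_gap: 0.157
gripper_force: 53.0
```

{"api": "drive_tool", "payload": {
  "plan": [
    [0, 0, 0, 0, 0, 0, -1],
    [0, 0, 0, 0, 0, 0, -1],
    [0, 0, 0, 0, 0, 0, -1]
  ]
}}

```text
t: 6.85
tcp_pos: [0.489, 0.4538, 0.1919]
tool_rot: [-0.292, 0.957, -0.0, -0.001]
force: [-0.5, -0.4, -1.8]
finger_gap: 0.158
gripper_force: 53.1
```

```bash
python3 - <<'E'
from h import *
go(.490,.455,.12,214)
E
```

```text
tool shift mm [-1.6  0.5 71.9] yaw now 213.92 turn z -0.08 tilt [-0.0009 -0.0013]
```

{"api": "drive_tool", "payload": {
  "plan": [
    [-0.001, 0, 0.02, 0, 0, 0, -1],
    [0, 0, 0.02, 0, 0, 0, -1],
    [0, 0, 0.015, 0, 0, 0, -1],
    [0, 0, 0.01, 0, 0, 0, -1],
    [0, 0, 0.004, 0, 0, 0, -1],
    [0, 0, 0.002, 0, 0, 0, -1],
    [0, 0, 0.001, 0, 0, 0, -1],
    [0, 0, 0.001, 0, 0, 0, -1],
    [0, 0, 0, 0, 0, 0, -1]
  ]
}}

```text
t: 7.75
tcp_pos: [0.4901, 0.4559, 0.1199]
tool_rot: [-0.292, 0.956, 0.0, 0.0]
force: [0.3, 0.7, -1.9]
finger_gap: 0.157
gripper_force: 53.2
```

{"api": "drive_tool", "payload": {
  "plan": [
    [0, 0, 0.001, 0, 0, 0, -1],
    [0, 0, 0, 0, 0, 0, -1],
    [0, 0, 0, 0, 0, 0, 1],
    [0, 0, 0, 0, 0, 0, 1],
    [0, 0, 0, 0, 0, 0, 1],
    [0, 0, 0, 0, 0, 0, 1],
    [0, 0, 0, 0, 0, 0, 1],
    [0, 0, 0, 0, 0, 0, 1]
  ]
}}

```text
t: 8.55
tcp_pos: [0.4899, 0.4556, 0.1183]
tool_rot: [-0.292, 0.956, -0.0, -0.0]
force: [0.1, 0.9, 0.9]
finger_gap: 1.0
gripper_force: 0.0
```

{"api": "drive_tool", "payload": {
  "plan": [
    [0, 0, -0.02, 0, 0, 0, 1],
    [0, 0, -0.04, 0, 0, 0, 1],
    [0, 0, -0.04, 0, 0, 2, 1],
    [0, 0, -0.02, 0, 0, 4.2, 1],
    [0, 0, 0, 0, 0, 0, 1],
    [0, 0, 0, 0, 0, 0, 1]
  ]
}}

```text
t: 9.15
tcp_pos: [0.4896, 0.4554, 0.2382]
tool_rot: [-0.24, 0.971, -0.0, -0.0]
force: [-0.3, -0.0, -0.2]
finger_gap: 0.999
gripper_force: 0.0
```

```bash
python3 - <<'E'
from h import *
print(manip.sense()["tcp_pos"]); go(.599,.217,.24,207.6)
s,T,*_=wrist("w3")
E
```

```text
[0.48962143 0.45543535 0.23823219]
tool shift mm [  14.6 -261.9   -1.7] yaw now 207.83 turn z 0.23 tilt [-0.     -0.0001]
```

View pics/w3.png

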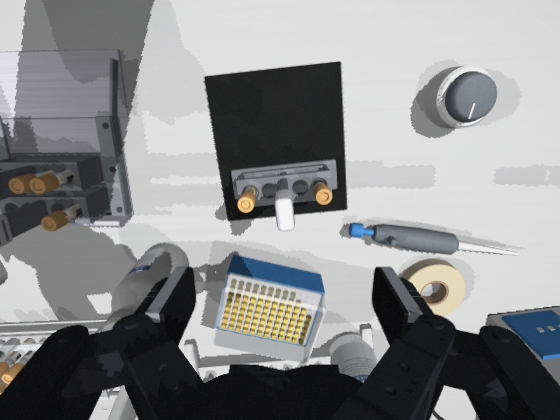

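Rack two stands on the mat, foot at (232–337, 165–200), well inside the mat. Next rack four.

{"api": "drive_tool", "payload": {
  "plan": [
    [0.003, -0.03, 0, 0, 0, 0, 1],
    [0.003, -0.05, 0, 0, 0, 0, 1],
    [0.003, -0.05, 0, 0, 0, 0, 1],
    [0.003, -0.05, 0, 0, 0, 0, 1],
    [0.003, -0.05, 0, 0, 0, 0, 1],
    [0, -0.032, 0, 0, 0, 0, 1],
    [0, 0, 0, 0, 0, 0, 1],
    [0, 0, 0, 0, 0, 0, 1],
    [0, 0, 0, 0, 0, 0, 1]
  ]
}}

```text
t: 10.1
tcp_pos: [0.5973, 0.2179, 0.2369]
tool_rot: [-0.24, 0.971, 0.0, -0.001]
force: [-1.0, -0.8, 0.7]
finger_gap: 1.001
gripper_force: 0.0
```

```bash
python3 - <<'E'
from h import *
go(.599,.217,.12,207.6)
E
```

```text
tool shift mm [ -1.4  -1.8 116.9] yaw now 207.83 turn z 0.23 tilt [-0.0031 -0.    ]
```

{"api": "drive_tool", "payload": {
  "plan": [
    [-0.001, 0, 0.03, 0, 0, 0, 1],
    [0, 0, 0.04, 0, 0, 0, 1],
    [0, 0, 0.03, 0, 0, 0, 1],
    [0, 0, 0.017, 0, 0, 0, 1],
    [0, 0, 0, 0, 0, 0, 1],
    [0, 0, 0, 0, 0, 0, 1]
  ]
}}

```text
t: 10.7
tcp_pos: [0.5989, 0.2189, 0.1213]
tool_rot: [-0.241, 0.971, 0.0, -0.0]
force: [1.3, -0.7, 0.1]
finger_gap: 1.002
gripper_force: 0.0
```

{"api": "drive_tool", "payload": {
  "plan": [
    [0, 0, 0, 0, 0, 0, -1],
    [0, 0, 0, 0, 0, 0, -1],
    [0, 0, 0, 0, 0, 0, -1],
    [0, 0, 0, 0, 0, 0, -1],
    [0, 0, 0, 0, 0, 0, -1],
    [0, 0, 0, 0, 0, 0, -1],
    [0, 0, 0, 0, 0, 0, -1],
    [0, 0, 0, 0, 0, 0, -1]
  ]
}}

```text
t: 11.5
tcp_pos: [0.5995, 0.2177, 0.1216]
tool_rot: [-0.24, 0.971, 0.0, 0.0]
force: [-0.7, -0.7, 3.9]
finger_gap: 0.155
gripper_force: 54.0
```

```bash
python3 - <<'E'
from h import *
q=manip.sense();print(q["tcp_pos"],q["force"]);go(.519,.1765,.122)
E
```

```text
[0.59950724 0.21767826 0.12162991] [-0.70374005 -0.72701082  3.85294724]
tool shift mm [90.4  1.1 -0.4] yaw now 207.76 turn z None tilt [0.0003 0.0001]
```

{"api": "drive_tool", "payload": {
  "plan": [
    [0, 0, -0.002, 0, 0, 0, -1],
    [0, 0, 0, 0, 0, 0, -1],
    [0.01, 0, 0, 0, 0, 0, -1],
    [0.01, 0, 0, 0, 0, 0, -1],
    [0.01, 0, 0, 0, 0, 0, -1],
    [0.01, 0, 0, 0, 0, 0, -1],
    [0.01, 0, 0, 0, 0, 0, -1],
    [0.01, 0, 0, 0, 0, 0, -1],
    [0.01, 0, 0, 0, 0, 0, -1],
    [0.01, 0, 0, 0, 0, 0, -1]
  ]
}}

```text
t: 12.5
tcp_pos: [0.5279, 0.1799, 0.1234]
tool_rot: [-0.24, 0.971, -0.0, 0.0]
force: [0.1, 0.7, -1.0]
finger_gap: 0.156
gripper_force: 53.3
```

{"api": "drive_tool", "payload": {
  "plan": [
    [0.01, 0, 0, 0, 0, 0, -1],
    [0, 0, 0, 0, 0, 0, -1],
    [0, 0, 0, 0, 0, 0, -1]
  ]
}}

```text
t: 12.8
tcp_pos: [0.52, 0.1756, 0.1235]
tool_rot: [-0.24, 0.971, -0.0, 0.0]
force: [0.5, 0.1, -1.8]
finger_gap: 0.158
gripper_force: 53.3
```

```bash
python3 - <<'E'
from h import *
s,T,q,M,yw=wrist("w4"); print(q["tcp_pos"]); go(.519,.1765,.122)
E
```

```text
[0.52001696 0.17564112 0.12346639]
tool shift mm [0.9 1.3 1.5] yaw now 207.76 turn z None tilt [0.0013 0.0002]
```

View pics/w4.png

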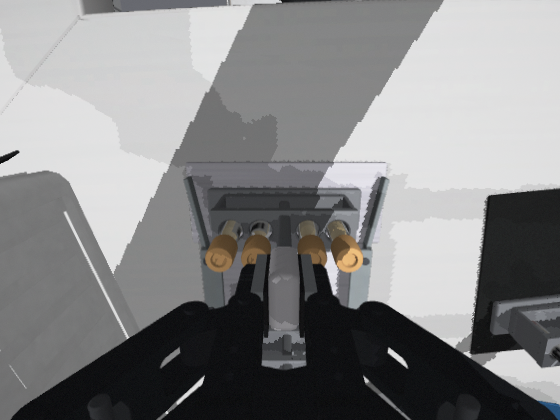

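Rack four is in the mouth in the same place (foot front edge row ~190). Lift and carry to the near mat place.

{"api": "drive_tool", "payload": {
  "plan": [
    [0, 0, -0.005, 0, 0, 0, -1],
    [0, 0, -0.005, 0, 0, 0, -1],
    [0, 0, -0.01, 0, 0, 0, -1],
    [0, 0, -0.02, 0, 0, 0, -1],
    [0, 0, -0.02, 0, 0, -3.1, -1],
    [0, 0, -0.01, 0, 0, -3.1, -1],
    [0, 0.02, 0, 0, 0, 0, -1],
    [-0.01, 0.04, 0, 0, 0, 0, -1],
    [-0.01, 0.04, 0, 0, 0, 0, -1],
    [-0.01, 0.04, 0, 0, 0, 0, -1]
  ]
}}

```text
t: 13.85
tcp_pos: [0.4662, 0.3098, 0.1944]
tool_rot: [-0.292, 0.957, 0.0, 0.001]
force: [0.7, -0.6, -1.8]
finger_gap: 0.154
gripper_force: 53.3
```

{"api": "drive_tool", "payload": {
  "plan": [
    [-0.01, 0.04, 0, 0, 0, 0, -1],
    [-0.01, 0.04, 0, 0, 0, 0, -1],
    [-0.005, 0.028, 0, 0, 0, 0, -1],
    [0, 0, 0, 0, 0, 0, -1],
    [0, 0, 0, 0, 0, 0, -1],
    [0, 0, 0, 0, 0, 0, -1]
  ]
}}

```text
t: 14.45
tcp_pos: [0.4272, 0.4113, 0.1936]
tool_rot: [-0.292, 0.956, -0.0, 0.0]
force: [0.4, -1.1, -1.9]
finger_gap: 0.154
gripper_force: 53.3
```

```bash
python3 - <<'E'
from h import *
print(manip.sense()["tcp_pos"]);go(.427,.4125,.12,214)
E
```

```text
[0.42717394 0.411279   0.19362158]
tool shift mm [-0.5  1.1 73.6] yaw now 213.93 turn z -0.07 tilt [ 0.0002 -0.0005]
```

{"api": "drive_tool", "payload": {
  "plan": [
    [0, 0.001, 0.02, 0, 0, 0, -1],
    [0, 0, 0.02, 0, 0, 0, -1],
    [0, 0, 0.015, 0, 0, 0, -1],
    [0, 0, 0.01, 0, 0, 0, -1],
    [0, 0, 0.004, 0, 0, 0, -1],
    [0, 0, 0.002, 0, 0, 0, -1],
    [0, 0, 0.001, 0, 0, 0, -1],
    [0, 0, 0, 0, 0, 0, -1],
    [0, 0, 0, 0, 0, 0, -1]
  ]
}}

```text
t: 15.35
tcp_pos: [0.4266, 0.4132, 0.1219]
tool_rot: [-0.292, 0.956, 0.0, 0.001]
force: [0.6, 1.0, -1.9]
finger_gap: 0.153
gripper_force: 53.4
```

{"api": "drive_tool", "payload": {
  "plan": [
    [0, 0, 0.001, 0, 0, 0, -1],
    [0, 0, 0, 0, 0, 0, -1]
  ]
}}

```text
t: 15.55
tcp_pos: [0.4265, 0.4132, 0.1207]
tool_rot: [-0.292, 0.956, 0.0, 0.0]
force: [0.9, 0.9, -1.2]
finger_gap: 0.154
gripper_force: 53.4
```

{"api": "drive_tool", "payload": {
  "plan": [
    [0, 0, 0, 0, 0, 0, 1],
    [0, 0, 0, 0, 0, 0, 1],
    [0, 0, 0, 0, 0, 0, 1],
    [0, 0, 0, 0, 0, 0, 1],
    [0, 0, 0, 0, 0, 0, 1],
    [0, 0, 0, 0, 0, 0, 1],
    [0, 0, -0.02, 0, 0, 0, 1],
    [0, 0, -0.04, 0, 0, 0, 1],
    [0, 0, -0.04, 0, 0, 2.2, 1],
    [0, 0, -0.02, 0, 0, 4, 1]
  ]
}}

```text
t: 16.55
tcp_pos: [0.4276, 0.4139, 0.244]
tool_rot: [-0.239, 0.971, 0.001, 0.003]
force: [0.3, 0.8, 0.2]
finger_gap: 1.0
gripper_force: 0.0
```

{"api": "drive_tool", "payload": {
  "plan": [
    [-0.01, -0.03, 0, 0, 0, 0, 1],
    [-0.02, -0.05, 0, 0, 0, 0, 1],
    [-0.02, -0.05, 0, 0, 0, 0, 1],
    [-0.02, -0.05, 0, 0, 0, 0, 1],
    [-0.02, -0.05, 0, 0, 0, 0, 1],
    [-0.01, -0.02, 0, 0, 0, 0, 1],
    [0, 0, 0, 0, 0, 0, 1],
    [0, 0, 0, 0, 0, 0, 1],
    [0, 0, 0, 0, 0, 0, 1]
  ]
}}

```text
t: 17.45
tcp_pos: [0.618, 0.2492, 0.2401]
tool_rot: [-0.241, 0.971, 0.0, -0.001]
force: [0.3, -0.0, 0.6]
finger_gap: 0.998
gripper_force: 0.0
```

```bash
python3 - <<'E'
from h import *
s,T,q,M,yw=wrist("w5"); print(q["tcp_pos"]); go(.6315,.2355,.12,207.7)
c=cloud(s,T); m=((c[...,2]>.125)&(c[...,2]<.15)).astype(np.uint8)
n,l,st,ce=cv2.connectedComponentsWithStats(m)
for i in range(1,n):
    if st[i,4]>200: print(st[i],plane(s,[ce[i]],.139,T)[0].round(4))
E
```

```text
[0.61804126 0.2492218  0.24007488]
tool shift mm [ -5.6 -18.8 120.2] yaw now 207.87 turn z 0.17 tilt [-0.0013  0.0001]
[   0    0  142  315 6576] [0.6534 0.0807 0.139 ]
[254 200  19  37 647] [0.6285 0.2362 0.139 ]
[364 298  20  37 335] [0.6675 0.3646 0.139 ]
```

View pics/w5.png

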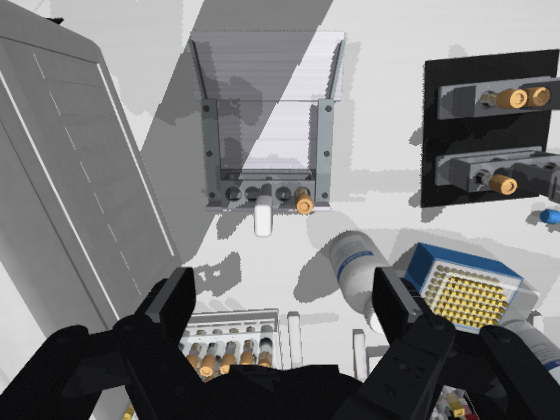

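Both racks on the mat (480–560, 95 and 165); the urgent rack alone at the rear stop, tab (263,215), bottle well aside. Grasp it.

{"api": "drive_tool", "payload": {
  "plan": [
    [-0.006, -0.018, 0, 0, 0, 0, 1],
    [0, 0, 0.03, 0, 0, 0, 1],
    [0, 0, 0.04, 0, 0, 0, 1],
    [0, 0, 0.03, 0, 0, 0, 1],
    [0, 0, 0.018, 0, 0, 0, 1],
    [0, 0, 0, 0, 0, 0, 1],
    [0, 0, 0, 0, 0, 0, 1]
  ]
}}

```text
t: 18.2
tcp_pos: [0.6337, 0.2352, 0.1226]
tool_rot: [-0.24, 0.971, -0.0, 0.0]
force: [-0.6, -0.1, 0.2]
finger_gap: 1.0
gripper_force: 0.0
```

{"api": "drive_tool", "payload": {
  "plan": [
    [0, 0, 0, 0, 0, 0, -1],
    [0, 0, 0, 0, 0, 0, -1],
    [0, 0, 0, 0, 0, 0, -1],
    [0, 0, 0, 0, 0, 0, -1],
    [0, 0, 0, 0, 0, 0, -1],
    [0, 0, 0, 0, 0, 0, -1],
    [0, 0, 0, 0, 0, 0, -1],
    [0, 0, 0, 0, 0, 0, -1]
  ]
}}

```text
t: 19.0
tcp_pos: [0.633, 0.2352, 0.1222]
tool_rot: [-0.24, 0.971, 0.0, -0.0]
force: [-0.4, 1.2, 0.3]
finger_gap: 0.157
gripper_force: 53.3
```

```bash
python3 - <<'E'
from h import *
q=manip.sense();print(q["tcp_pos"],q["force"]);go(.519,.1765,.122)
E
```

```text
[0.63303327 0.23520376 0.12223927] [-0.36734575  1.21138089  0.2827    ]
tool shift mm [128.3   1.2   0.3] yaw now 207.76 turn z None tilt [-0.0004  0.    ]
```

{"api": "drive_tool", "payload": {
  "plan": [
    [0, 0, -0.002, 0, 0, 0, -1],
    [0, 0, 0, 0, 0, 0, -1],
    [0.015, 0, 0, 0, 0, 0, -1],
    [0.015, 0, 0, 0, 0, 0, -1],
    [0.015, 0, 0, 0, 0, 0, -1],
    [0.015, 0, 0, 0, 0, 0, -1],
    [0.015, 0.001, 0, 0, 0, 0, -1],
    [0.015, 0, 0, 0, 0, 0, -1],
    [0.015, 0, 0, 0, 0, 0, -1],
    [0.015, 0, 0, 0, 0, 0, -1]
  ]
}}

```text
t: 20.0
tcp_pos: [0.5261, 0.1798, 0.1243]
tool_rot: [-0.24, 0.971, -0.0, 0.0]
force: [-0.0, 1.3, -0.6]
finger_gap: 0.155
gripper_force: 52.9
```

{"api": "drive_tool", "payload": {
  "plan": [
    [0.008, 0, 0, 0, 0, 0, -1],
    [0, 0, 0, 0, 0, 0, -1],
    [0, 0, 0, 0, 0, 0, -1]
  ]
}}

```text
t: 20.3
tcp_pos: [0.5204, 0.1765, 0.1245]
tool_rot: [-0.24, 0.971, -0.0, 0.001]
force: [1.1, 0.3, -2.0]
finger_gap: 0.155
gripper_force: 52.9
```

```bash
python3 - <<'E'
from h import *
s,T,q,M,yw=wrist("w6"); print(q["tcp_pos"],q["force"]); go(.519,.1765,.122)
# foot front edge row: gradient along col 285
g=s["image"][...].astype(int).mean(2); print(g[160:215:3,300].round().tolist())
E
```

```text
[0.52044981 0.17652754 0.12452529] [ 1.06501611  0.28174279 -1.96878062]
tool shift mm [1.6 0.7 2.5] yaw now 207.76 turn z None tilt [0.002  0.0003]
[93.0, 138.0, 136.0, 112.0, 110.0, 110.0, 110.0, 112.0, 89.0, 50.0, 66.0, 48.0, 59.0, 59.0, 65.0, 71.0, 56.0, 88.0, 78.0]
```

{"api": "drive_tool", "payload": {
  "plan": [
    [0, 0, -0.005, 0, 0, 0, -1],
    [0, 0, -0.005, 0, 0, 0, -1],
    [0, 0, -0.015, 0, 0, 0, -1],
    [0, 0, -0.02, 0, 0, 0, -1],
    [0, 0, -0.02, 0, 0, 0, -1],
    [0.02, 0.008, 0, 0, 0, 2, -1],
    [0.03, 0.01, 0, 0, 0, 2, -1],
    [0.03, 0.01, 0, 0, 0, 2, -1],
    [0.03, 0.01, 0, 0, 0, 2, -1],
    [0.012, 0.005, 0, 0, 0, 1.7, -1]
  ]
}}

```text
t: 21.35
tcp_pos: [0.3867, 0.1658, 0.1895]
tool_rot: [-0.157, 0.988, 0.0, -0.002]
force: [-0.1, 0.1, -1.9]
finger_gap: 0.155
gripper_force: 52.8
```

```bash
python3 - <<'E'
from h import *
q=manip.sense();print(q["tcp_pos"],q["q"]);go(.42,0,.19,198.1)
E
```

```text
[0.38669882 0.1657986  0.18952659] [ 1.38029013e-01  3.53381206e-01  1.98273608e+00  7.51596770e-05
  8.09332743e-01 -1.74729558e+00]
tool shift mm [  19.6 -168.    -0.5] yaw now 198.02 turn z -0.08 tilt [-0.0038 -0.0005]
```

{"api": "drive_tool", "payload": {
  "plan": [
    [0.002, -0.02, 0, 0, 0, 0, -1],
    [0.003, -0.03, 0, 0, 0, 0, -1],
    [0.003, -0.03, 0, 0, 0, 0, -1],
    [0.004, -0.03, 0, 0, 0, 0, -1],
    [0.004, -0.03, 0, 0, 0, 0, -1],
    [0.004, -0.028, 0, 0, 0, 0, -1],
    [0.02, -0.035, 0, 0, 0, 0, -1],
    [0.02, -0.035, 0, 0, 0, 0, -1],
    [0.016, -0.035, 0, 0, 0, 0, -1],
    [0, 0, 0, 0, 0, 0, -1]
  ]
}}

```text
t: 22.35
tcp_pos: [0.4048, -0.1222, 0.1903]
tool_rot: [-0.154, 0.988, -0.002, 0.002]
force: [0.7, 0.0, -2.2]
finger_gap: 0.16
gripper_force: 52.8
```

{"api": "drive_tool", "payload": {
  "plan": [
    [0, 0, 0, 0, 0, 0, -1],
    [0, 0, 0, 0, 0, 0, -1]
  ]
}}

```text
t: 22.55
tcp_pos: [0.4029, -0.1163, 0.1895]
tool_rot: [-0.157, 0.988, 0.0, -0.0]
force: [-0.5, 0.4, -1.0]
finger_gap: 0.154
gripper_force: 52.8
```

```bash
python3 - <<'E'
from h import *
s,T,q,M,yw=wrist("w7"); print(q["tcp_pos"],q["force"]); go(.527,-.198,.19,198.1)
np.save("w7.npy",dict(s=s,T=T),allow_pickle=True)
E
```

```text
[ 0.40287045 -0.11633865  0.18949228] [-0.50572796  0.3743159  -1.0179561 ]
tool shift mm [ -92.4 -116.6   -0.7] yaw now 198.14 turn z 0.04 tilt [-0.0003  0.0005]
```

View pics/w7.png

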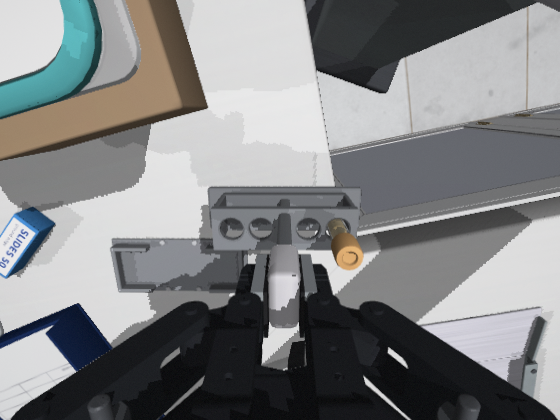

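Holder seen at left (111–245, 237–293), its left end free of the held rack. Measure its end corners.

```bash
python3 - <<'E'
from h import *
d=np.load("w7.npy",allow_pickle=True).item();s,T=d["s"],d["T"]
im=s["image"][225:305,100:260,::-1]; cv2.imwrite("pics/w7c.png",cv2.resize(im,None,fx=5,fy=5,interpolation=cv2.INTER_CUBIC))
E
```

```text
(no output)
```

View pics/w7c.png

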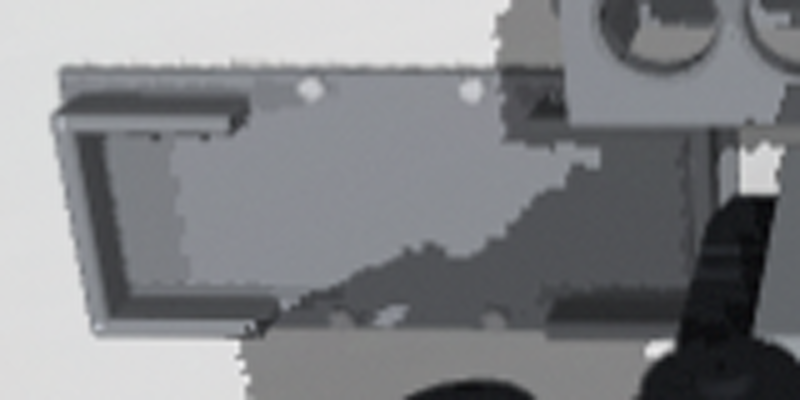

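```bash
python3 - <<'E'
from h import *
d=np.load("w7.npy",allow_pickle=True).item();s,T=d["s"],d["T"]
f=lambda x,y,z:plane(s,[[100+x/5-.4,225+y/5-.4]],z,T)[0]
A=f(65,165,.016);B=f(738,165,.016);print("ends",A.round(4),B.round(4),np.linalg.norm(A-B))
C=f(55,115,.016);D=f(97,328,.016);print("left wall",C.round(4),D.round(4),np.linalg.norm(C-D),np.degrees(np.arctan2(*(D-C)[1::-1])))
E_=f(60,70,.004);print("base corner",E_.round(4))
F1=f(62,68,.004);F2=f(490,68,.004);print("front edge ang",np.degrees(np.arctan2(*(F2-F1)[1::-1])))
G1=f(100,333,.016);print(G1.round(4))
Z=cloud(s,T); print(Z[238:292:6,114:220:15,2].round(3))
a=np.radians(18.1);ex=np.array([np.cos(a),np.sin(a)]);ey=np.array([-ex[1],ex[0]])
for n,p in(("A",A),("B",B),("C",C),("D",D),("E",E_)): print(n,((p[:2]-[.527,-.198])@np.c_[ex,ey]).round(4))
E
```

```text
ends [ 0.5327 -0.2712  0.016 ] [ 0.4861 -0.1306  0.016 ] 0.14814584396053207
left wall [ 0.5213 -0.2751  0.016 ] [ 0.5719 -0.2584  0.016 ] 0.053280668153338144 18.27618411428281
base corner [ 0.5175 -0.2809  0.004 ]
front edge ang 108.27523468529186
[ 0.573  -0.2575  0.016 ]
[[ 0.004  0.003  0.004  0.002  0.001 -0.001  0.001  0.125]
 [ 0.008  0.008  0.009  0.005  0.005  0.006  0.005  0.125]
 [ 0.017  0.017  0.016  0.004  0.004  0.005  0.004  0.016]
 [ 0.016  0.005  0.005  0.004  0.005  0.005  0.006  0.005]
 [ 0.017  0.004  0.005  0.005  0.004  0.005  0.005  0.005]
 [ 0.018  0.006  0.005  0.005  0.005  0.005  0.005  0.007]
 [ 0.     0.005  0.004  0.004  0.004  0.006  0.005  0.005]
 [ 0.002  0.005  0.005  0.004  0.004  0.006  0.005  0.005]
 [ 0.002  0.01   0.011  0.005  0.005  0.005  0.005  0.011]]
A [-0.0173 -0.0714]
B [-0.0179  0.0768]
C [-0.0294 -0.0715]
D [ 0.0239 -0.0713]
E [-0.0348 -0.0758]
```

{"api": "drive_tool", "payload": {
  "plan": [
    [-0.015, -0.02, 0, 0, 0, 0, -1],
    [-0.025, -0.03, 0, 0, 0, 0, -1],
    [-0.025, -0.03, 0, 0, 0, 0, -1],
    [-0.02, -0.025, 0, 0, 0, 0, -1],
    [-0.007, -0.011, 0, 0, 0, 0, -1],
    [0, 0, 0, 0, 0, 0, -1],
    [0, 0, 0, 0, 0, 0, -1],
    [0, 0, 0, 0, 0, 0, -1]
  ]
}}

```text
t: 23.4
tcp_pos: [0.5251, -0.197, 0.189]
tool_rot: [-0.158, 0.987, 0.001, -0.001]
force: [-0.9, -0.9, -1.4]
finger_gap: 0.153
gripper_force: 52.8
```

```bash
python3 - <<'E'
from h import *
s,T,q,M,yw=wrist("w8"); print(q["tcp_pos"],q["force"]); go(.5265,-.1977,.122,198.2)
np.save("w8.npy",dict(s=s,T=T),allow_pickle=True)
cv2.imwrite("pics/w8c.png",cv2.resize(s["image"][130:300,170:410,::-1],None,fx=3.2,fy=3.2,interpolation=cv2.INTER_CUBIC))
E
```

```text
[ 0.52509518 -0.19698433  0.18897101] [-0.87376698 -0.90730201 -1.39332022]
tool shift mm [-1.1 -0.9 67.1] yaw now 198.13 turn z -0.07 tilt [-0.0018  0.0012]
```

View pics/w8c.png

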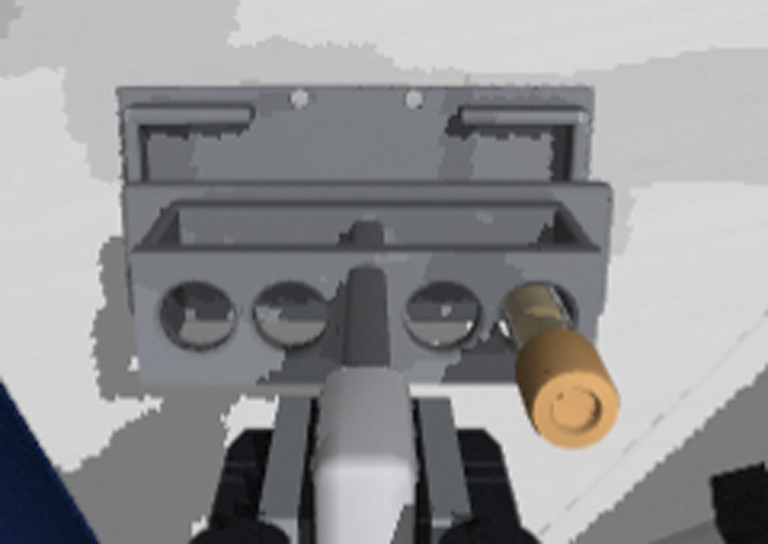

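Clear view: holder base edge at crop row 88 (x 117–594), wall tops row ~108 (x 127–590); rack foot edge at row 185 (x 122–612).

```bash
python3 - <<'E'
from h import *
d=np.load("w8.npy",allow_pickle=True).item();s,T=d["s"],d["T"]
q,M,yw=yawx(); a=np.radians(18.1);R2=np.array([[np.cos(a),-np.sin(a)],[np.sin(a),np.cos(a)]])
def f(n,x,y,z):
    p=plane(s,[[170+x/3.2-.4,130+y/3.2-.4]],z,T)[0]; print(n,((p[:2]-q["tcp_pos"][:2])@R2*1000).round(1))
f("foot L (exp y -62,x -18)",122,185,.079);f("foot R",612,185,.079)
f("base L (-33,-76)",117,88,.004);f("base R",594,88,.004)
f("wall L (-27,-71)",127,110,.016);f("wall R",590,110,.016)
f("inner L (-23,-67)",146,124,.016);f("inner R",572,124,.016)
E
```

```text
foot L (exp y -62,x -18) [-19.8 -60. ]
foot R [-19.9  62.3]
base L (-33,-76) [-32.9 -78. ]
base R [-33.1  73.6]
wall L (-27,-71) [-27.9 -72.5]
wall R [-28.1  70. ]
inner L (-23,-67) [-23.6 -66.9]
inner R [-23.7  64.7]
```

{"api": "drive_tool", "payload": {
  "plan": [
    [-0.001, -0.003, 0.01, 0, 0, 0, -1],
    [0, 0, 0.02, 0, 0, 0, -1],
    [0, 0, 0.015, 0, 0, 0, -1],
    [0, 0, 0.006, 0, 0, 0, -1],
    [0, 0, 0, 0, 0, 0, -1],
    [0, 0, 0, 0, 0, 0, -1],
    [0, 0, 0.004, 0, 0, 0, -1],
    [0, 0, 0.004, 0, 0, 0, -1],
    [0, 0, 0.004, 0, 0, 0, -1],
    [0, 0, 0, 0, 0, 0, -1]
  ]
}}

```text
t: 24.45
tcp_pos: [0.528, -0.2012, 0.1258]
tool_rot: [-0.157, 0.988, 0.0, -0.0]
force: [0.5, -0.1, -1.9]
finger_gap: 0.157
gripper_force: 52.8
```

{"api": "drive_tool", "payload": {
  "plan": [
    [0, 0, 0.002, 0, 0, 0, -1],
    [0, 0, 0, 0, 0, 0, -1],
    [0, 0, 0.001, 0, 0, 0, -1],
    [0, 0, 0, 0, 0, 0, -1]
  ]
}}

```text
t: 24.85
tcp_pos: [0.5284, -0.2014, 0.1233]
tool_rot: [-0.157, 0.988, 0.0, -0.0]
force: [-0.3, -0.6, -2.0]
finger_gap: 0.156
gripper_force: 52.8
```

{"api": "drive_tool", "payload": {
  "plan": [
    [0.001, 0.002, 0, 0, 0, 0, -1],
    [0, 0, 0.001, 0, 0, 0, -1],
    [0, 0, 0, 0, 0, 0, -1],
    [0, 0, 0, 0, 0, 0, -1]
  ]
}}

```text
t: 25.25
tcp_pos: [0.5268, -0.1998, 0.1223]
tool_rot: [-0.157, 0.988, -0.0, -0.0]
force: [-0.5, 0.7, -1.9]
finger_gap: 0.154
gripper_force: 52.8
```

{"api": "drive_tool", "payload": {
  "plan": [
    [0, 0, 0.001, 0, 0, 0, -1],
    [0, 0, 0, 0, 0, 0, -1],
    [0, 0, 0, 0, 0, 0, -1]
  ]
}}

```text
t: 25.55
tcp_pos: [0.5269, -0.1997, 0.122]
tool_rot: [-0.157, 0.988, -0.0, 0.0]
force: [-2.3, 0.8, 5.0]
finger_gap: 0.155
gripper_force: 54.0
```

{"api": "drive_tool", "payload": {
  "plan": [
    [0, 0, 0, 0, 0, 0, 1],
    [0, 0, 0, 0, 0, 0, 1],
    [0, 0, 0, 0, 0, 0, 1],
    [0, 0, 0, 0, 0, 0, 1],
    [0, 0, 0, 0, 0, 0, 1],
    [0, 0, 0, 0, 0, 0, 1],
    [0, 0, -0.02, 0, 0, 0, 1],
    [0, 0, -0.04, 0, 0, 0, 1],
    [0, 0, -0.04, 0, 0, 0, 1],
    [0, 0, -0.02, 0, 0, 0, 1]
  ]
}}

```text
t: 26.55
tcp_pos: [0.5281, -0.2006, 0.2448]
tool_rot: [-0.157, 0.988, -0.002, 0.002]
force: [0.3, -0.2, 0.2]
finger_gap: 1.003
gripper_force: 0.0
```

```bash
python3 - <<'E'
from h import *
s,T,q,M,yw=wrist("w9"); print(q["tcp_pos"]); go(.40,-.12,.24)
cv2.imwrite("pics/w9c.png",cv2.resize(s["image"][130:300,170:410,::-1],None,fx=3.2,fy=3.2,interpolation=cv2.INTER_CUBIC))
E
```

```text
[ 0.52811529 -0.2005961   0.24475999]
tool shift mm [ 97.7 117.4   5.6] yaw now 198.08 turn z None tilt [ 0.0087 -0.0055]
```

View pics/w9c.png

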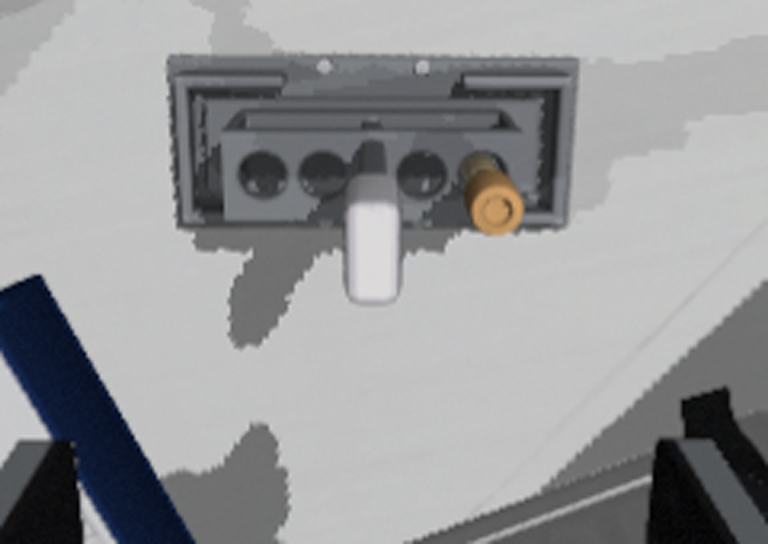

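Urgent rack sits inside the holder pocket, foot flat within the walls (crop 200–545). Now back round the cooler to rack four on the mat.

{"api": "drive_tool", "payload": {
  "plan": [
    [0.02, 0.025, 0, 0, 0, 0, 1],
    [0.028, 0.033, 0, 0, 0, 0, 1],
    [0.03, 0.034, 0, 0, 0, 0, 1],
    [0.02, 0.025, 0, 0, 0, 0, 1],
    [-0.018, 0.036, 0, 0, 0, 0, 1],
    [-0.02, 0.036, 0, 0, 0, 0, 1],
    [-0.018, 0.036, 0, 0, 0, 0, 1],
    [-0.005, 0.04, 0, 0, 0, 0, 1],
    [-0.005, 0.04, 0, 0, 0, 0, 1],
    [-0.005, 0.04, 0, 0, 0, 0, 1]
  ]
}}

```text
t: 27.6
tcp_pos: [0.3934, 0.1213, 0.2409]
tool_rot: [-0.157, 0.988, 0.0, -0.0]
force: [1.1, 0.2, 0.4]
finger_gap: 1.004
gripper_force: 0.0
```

{"api": "drive_tool", "payload": {
  "plan": [
    [-0.006, 0.041, 0, 0, 0, 0, 1],
    [-0.02, 0.04, 0, 0, 0, 0, 1],
    [-0.023, 0.046, 0, 0, 0, 0, 1],
    [-0.023, 0.046, 0, 0, 0, 0, 1],
    [-0.023, 0.046, 0, 0, 0, 0, 1],
    [-0.02, 0.041, 0, 0, 0, 0, 1],
    [-0.005, 0.01, 0, 0, 0, -8, 1],
    [0, 0, 0, 0, 0, -7.9, 1],
    [0, 0, 0, 0, 0, 0, 1],
    [0, 0, 0, 0, 0, 0, 1]
  ]
}}

```text
t: 28.6
tcp_pos: [0.4234, 0.4091, 0.2407]
tool_rot: [-0.291, 0.957, -0.0, -0.001]
force: [-0.0, 0.3, 0.1]
finger_gap: 1.001
gripper_force: 0.0
```

```bash
python3 - <<'E'
from h import *
s,T,q,M,yw=wrist(); print(q["tcp_pos"],q["q"]); go(.4266,.4132,.1205,214)
c=cloud(s,T); m=((c[...,2]>.125)&(c[...,2]<.15)).astype(np.uint8)
n,l,st,ce=cv2.connectedComponentsWithStats(m)
for i in range(1,n):
    if st[i,4]>200: print(st[i],plane(s,[ce[i]],.139,T)[0].round(4))
E
```

```text
[0.42343855 0.4091204  0.24067083] [ 5.78572000e-01  4.84395172e-01  1.53004137e+00 -5.74925879e-05
  1.12850674e+00 -1.58206281e+00]
tool shift mm [ -5.    1.9 120.4] yaw now 213.8 turn z -0.2 tilt [-0.0008 -0.0006]
[277 198  19  37 641] [0.4238 0.4116 0.139 ]
[278 280  17  35 533] [0.4855 0.4533 0.139 ]
```

{"api": "drive_tool", "payload": {
  "plan": [
    [-0.004, 0.002, 0.03, 0, 0, 0, 1],
    [0, 0, 0.04, 0, 0, 0, 1],
    [0, 0, 0.035, 0, 0, 0, 1],
    [0, 0, 0.015, 0, 0, 0, 1],
    [0, 0, 0, 0, 0, 0, 1],
    [0, 0, 0, 0, 0, 0, 1]
  ],
  "newtons": 60
}}

```text
t: 29.25
tcp_pos: [0.4265, 0.4132, 0.1217]
tool_rot: [-0.291, 0.957, 0.0, 0.0]
force: [1.1, -0.1, 0.3]
finger_gap: 1.0
gripper_force: 0.0
```

{"api": "drive_tool", "payload": {
  "plan": [
    [0, 0, 0, 0, 0, 0, -1],
    [0, 0, 0, 0, 0, 0, -1],
    [0, 0, 0, 0, 0, 0, -1],
    [0, 0, 0, 0, 0, 0, -1],
    [0, 0, 0, 0, 0, 0, -1],
    [0, 0, 0, 0, 0, 0, -1],
    [0, 0, 0, 0, 0, 0, -1],
    [0, 0, 0, 0, 0, 0, -1]
  ]
}}

```text
t: 30.05
tcp_pos: [0.4265, 0.4135, 0.1218]
tool_rot: [-0.292, 0.956, 0.0, 0.001]
force: [0.9, -0.7, 4.6]
finger_gap: 0.155
gripper_force: 59.2
```

{"api": "drive_tool", "payload": {
  "plan": [
    [0, 0, -0.005, 0, 0, 0, -1],
    [0, 0, -0.01, 0, 0, 0, -1],
    [0, 0, -0.02, 0, 0, 0, -1],
    [0, 0, -0.02, 0, 0, 3, -1],
    [0, 0, -0.015, 0, 0, 3.1, -1],
    [0, 0, 0, 0, 0, 0, -1],
    [0, 0, 0, 0, 0, 0, -1]
  ]
}}

```text
t: 30.75
tcp_pos: [0.4257, 0.4133, 0.1913]
tool_rot: [-0.241, 0.97, -0.0, -0.0]
force: [0.2, -0.4, -1.6]
finger_gap: 0.154
gripper_force: 58.6
```

```bash
python3 - <<'E'
from h import *
q=manip.sense();print(q["tcp_pos"]);go(.519,.1765,.19,207.7)
E
```

```text
[0.42569552 0.41326875 0.19128728]
tool shift mm [  28.5 -252.9    1.3] yaw now 207.93 turn z 0.23 tilt [-0.0002 -0.0001]
```

{"api": "drive_tool", "payload": {
  "plan": [
    [0.004, -0.03, 0, 0, 0, 0, -1],
    [0.004, -0.04, 0, 0, 0, 0, -1],
    [0.004, -0.04, 0, 0, 0, 0, -1],
    [0.005, -0.04, 0, 0, 0, 0.2, -1],
    [0.005, -0.04, 0, 0, 0, 0, -1],
    [0.004, -0.04, 0, 0, 0, 0, -1],
    [0.003, -0.023, 0, 0, 0, 0, -1],
    [0, 0, 0, 0, 0, 0, -1],
    [0, 0, 0, 0, 0, 0, -1],
    [0, 0, 0, 0, 0, 0, -1]
  ]
}}

```text
t: 31.75
tcp_pos: [0.5173, 0.1768, 0.1906]
tool_rot: [-0.24, 0.971, 0.0, -0.001]
force: [0.0, 0.0, -2.1]
finger_gap: 0.154
gripper_force: 59.0
```

```bash
python3 - <<'E'
from h import *
s,T,q,M,yw=wrist("w10"); print(q["tcp_pos"]); go(.519,.1765,.1245,207.7)
np.save("w10.npy",dict(s=s,T=T),allow_pickle=True)
cv2.imwrite("pics/w10c.png",cv2.resize(s["image"][130:300,170:410,::-1],None,fx=3.2,fy=3.2,interpolation=cv2.INTER_CUBIC))
E
```

```text
[0.51728873 0.17678781 0.19060092]
tool shift mm [-1.3 -1.3 66.3] yaw now 207.76 turn z 0.06 tilt [-0.0016  0.0001]
```

View pics/w10c.png

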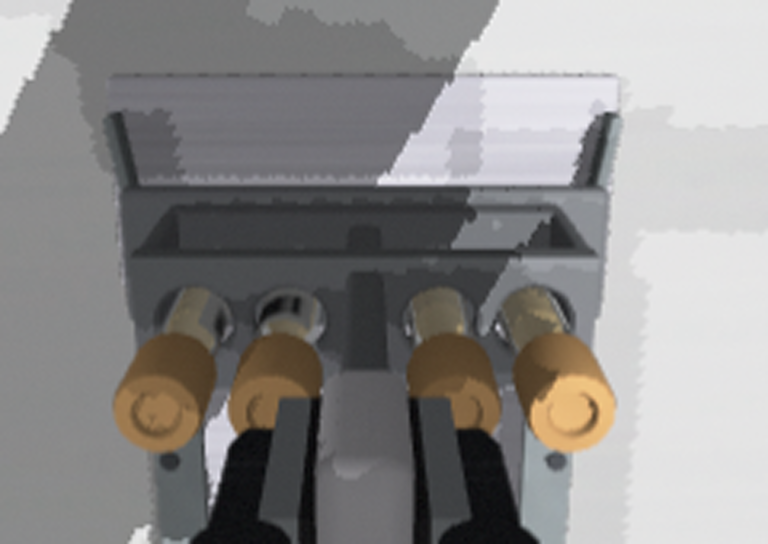

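Rack four over the mouth: foot (122–606, row 188), tray mouth edge (108–620, row 75).

```bash
python3 - <<'E'
from h import *
d=np.load("w10.npy",allow_pickle=True).item();s,T=d["s"],d["T"]
q,M,yw=yawx(); a=np.radians(27.6);R2=np.array([[np.cos(a),-np.sin(a)],[np.sin(a),np.cos(a)]])
def f(n,x,y,z):
    p=plane(s,[[170+x/3.2-.4,130+y/3.2-.4]],z,T)[0]; print(n,((p[:2]-q["tcp_pos"][:2])@R2*1000).round(1))
f("foot L (exp x -18 y -62)",122,188,.0798);f("foot R",606,188,.0798)
f("mouth L (-37)",108,75,.004);f("mouth R",620,75,.004)
f("cheekL",133,186,.016);f("cheekR",590,186,.016)
E
```

```text
foot L (exp x -18 y -62) [-18.9 -60.9]
foot R [-19.2  60.4]
mouth L (-37) [-36.9 -81.8]
mouth R [-37.3  81.2]
cheekL [ -3.5 -73.4]
cheekR [-3.9 71.4]
```

{"api": "drive_tool", "payload": {
  "plan": [
    [0, 0, 0.02, 0, 0, 0, -1],
    [0, 0, 0.02, 0, 0, 0, -1],
    [0, 0, 0.012, 0, 0, 0, -1],
    [0, 0, 0.006, 0, 0, 0, -1],
    [0, 0, 0.004, 0, 0, 0, -1],
    [0, 0, 0.003, 0, 0, 0, -1],
    [0, 0, 0.001, 0, 0, 0, -1],
    [0, 0, 0, 0, 0, 0, -1],
    [0, 0, 0, 0, 0, 0, -1]
  ]
}}

```text
t: 32.7
tcp_pos: [0.5186, 0.176, 0.1257]
tool_rot: [-0.239, 0.971, -0.0, 0.0]
force: [-0.5, 0.1, -2.3]
finger_gap: 0.156
gripper_force: 58.9
```

```bash
python3 - <<'E'
from h import *
q=manip.sense();print(q["tcp_pos"],q["force"]);go(.6317,.2345,.1245,207.7)
E
```

```text
[0.51862298 0.17599487 0.12574831] [-0.52723368  0.08759654 -2.32870962]
tool shift mm [-127.3   -0.7    1.4] yaw now 207.66 turn z -0.04 tilt [0.0009 0.0001]
```

{"api": "drive_tool", "payload": {
  "plan": [
    [0, 0, 0.001, 0, 0, 0, -1],
    [-0.01, 0, 0, 0, 0, 0, -1],
    [-0.01, 0, 0, 0, 0, 0, -1],
    [-0.01, 0, 0, 0, 0, 0, -1],
    [-0.01, 0, 0, 0, 0, 0, -1],
    [0, 0, 0, 0, 0, 0, -1]
  ]
}}

```text
t: 33.3
tcp_pos: [0.556, 0.1954, 0.1244]
tool_rot: [-0.239, 0.971, -0.0, 0.001]
force: [-0.1, -0.3, -1.4]
finger_gap: 0.154
gripper_force: 59.0
```

{"api": "drive_tool", "payload": {
  "plan": [
    [-0.01, 0, 0, 0, 0, 0, -1],
    [-0.01, 0, 0, 0, 0, 0, -1],
    [-0.01, 0, 0, 0, 0, 0, -1],
    [-0.01, 0, 0, 0, 0, 0, -1],
    [-0.01, 0, 0, 0, 0, 0, -1],
    [-0.01, 0, 0, 0, 0, 0, -1],
    [-0.01, 0, 0, 0, 0, 0, -1],
    [-0.008, 0, 0, 0, 0, 0, -1],
    [0, 0, 0, 0, 0, 0, -1],
    [0, 0, 0, 0, 0, 0, -1]
  ]
}}

```text
t: 34.3
tcp_pos: [0.6225, 0.2308, 0.1241]
tool_rot: [-0.239, 0.971, -0.0, -0.0]
force: [-0.3, 0.6, -1.8]
finger_gap: 0.155
gripper_force: 59.0
```

```bash
python3 - <<'E'
from h import *
q=manip.sense();print(q["tcp_pos"],q["force"]);go(.6317,.2345,.1228,207.7)
E
```

```text
[0.62253387 0.23078635 0.12409172] [-0.32988997  0.58143245 -1.78621177]
tool shift mm [-9.8 -1.   1.3] yaw now 207.67 turn z -0.03 tilt [-0.0009 -0.0003]
```

{"api": "drive_tool", "payload": {
  "plan": [
    [0, -0.001, 0.001, 0, 0, 0, -1],
    [-0.005, 0, 0, 0, 0, 0, -1],
    [-0.004, 0, 0, 0, 0, 0, -1],
    [0, 0, 0, 0, 0, 0, -1],
    [0, 0, 0, 0, 0, 0, -1]
  ]
}}

```text
t: 34.8
tcp_pos: [0.6313, 0.2341, 0.1232]
tool_rot: [-0.239, 0.971, -0.0, -0.0]
force: [0.4, 1.3, -2.6]
finger_gap: 0.152
gripper_force: 59.1
```

{"api": "drive_tool", "payload": {
  "plan": [
    [-0.001, 0, 0, 0, 0, 0, -1],
    [0, 0, 0, 0, 0, 0, -1],
    [0, 0, 0, 0, 0, 0, -1]
  ]
}}

```text
t: 35.1
tcp_pos: [0.6321, 0.2345, 0.1233]
tool_rot: [-0.239, 0.971, -0.0, -0.0]
force: [-0.2, -0.1, -2.1]
finger_gap: 0.151
gripper_force: 59.1
```

{"api": "drive_tool", "payload": {
  "plan": [
    [-0.001, 0, 0, 0, 0, 0, -1],
    [0, 0, 0, 0, 0, 0, -1],
    [0, 0, 0, 0, 0, 0, -1]
  ]
}}

```text
t: 35.4
tcp_pos: [0.6331, 0.235, 0.1233]
tool_rot: [-0.239, 0.971, -0.0, 0.0]
force: [0.5, -0.3, -2.0]
finger_gap: 0.151
gripper_force: 59.1
```

{"api": "drive_tool", "payload": {
  "plan": [
    [-0.001, 0, 0, 0, 0, 0, -1],
    [0, 0, 0, 0, 0, 0, -1],
    [0, 0, 0, 0, 0, 0, -1]
  ]
}}

```text
t: 35.7
tcp_pos: [0.6336, 0.2353, 0.1232]
tool_rot: [-0.239, 0.971, -0.0, -0.001]
force: [-0.5, -0.6, -2.0]
finger_gap: 0.155
gripper_force: 59.1
```

{"api": "drive_tool", "payload": {
  "plan": [
    [-0.0005, 0, 0, 0, 0, 0, -1],
    [0, 0, 0, 0, 0, 0, -1],
    [0, 0, 0, 0, 0, 0, -1]
  ]
}}

```text
t: 36.0
tcp_pos: [0.6338, 0.2355, 0.1232]
tool_rot: [-0.239, 0.971, -0.0, -0.001]
force: [-2.6, -1.8, -1.9]
finger_gap: 0.154
gripper_force: 59.1
```

{"api": "drive_tool", "payload": {
  "plan": [
    [0, 0, 0.001, 0, 0, 0, -1],
    [0, 0, 0, 0, 0, 0, -1],
    [0, 0, 0, 0, 0, 0, 1],
    [0, 0, 0, 0, 0, 0, 1],
    [0, 0, 0, 0, 0, 0, 1],
    [0, 0, 0, 0, 0, 0, 1],
    [0, 0, 0, 0, 0, 0, 1],
    [0, 0, 0, 0, 0, 0, 1]
  ]
}}

```text
t: 36.8
tcp_pos: [0.6345, 0.2358, 0.1223]
tool_rot: [-0.239, 0.971, 0.0, 0.0]
force: [0.3, -0.3, -0.1]
finger_gap: 0.997
gripper_force: 0.0
```

{"api": "drive_tool", "payload": {
  "plan": [
    [0, 0, -0.02, 0, 0, 0, 1],
    [0, 0, -0.04, 0, 0, 0, 1],
    [0, 0, -0.04, 0, 0, -2, 1],
    [0, 0, -0.02, 0, 0, -4.2, 1],
    [0, 0, 0, 0, 0, 0, 1],
    [0, 0, 0, 0, 0, 0, 1]
  ]
}}

```text
t: 37.4
tcp_pos: [0.6341, 0.2357, 0.2422]
tool_rot: [-0.291, 0.957, 0.0, 0.0]
force: [-0.1, -0.7, -1.0]
finger_gap: 1.001
gripper_force: 0.0
```

```bash
python3 - <<'E'
from h import *
s,T,q,M,yw=wrist("w11");print(q["tcp_pos"],q["force"]);go(.4898,.4556,.24,214)
c=cloud(s,T); m=((c[...,2]>.125)&(c[...,2]<.15)).astype(np.uint8)
n,l,st,ce=cv2.connectedComponentsWithStats(m)
for i in range(1,n):
    if st[i,4]>200: print(st[i],plane(s,[ce[i]],.139,T)[0].round(4))
E
```

```text
[0.63408817 0.23567294 0.24220047] [-0.07528295 -0.70566715 -1.01057662]
tool shift mm [ -3.1 262.8   1.2] yaw now 213.81 turn z -0.19 tilt [-0.0024 -0.0005]
[  47    0  108  300 5197] [0.6634 0.0892 0.139 ]
[274 191  21  37 641] [0.6311 0.2336 0.139 ]
```

{"api": "drive_tool", "payload": {
  "plan": [
    [0, 0.03, 0, 0, 0, 0, 1],
    [0, 0.045, 0, 0, 0, 0, 1],
    [-0.001, 0.05, 0, 0, 0, 0, 1],
    [-0.001, 0.05, 0, 0, 0, 0, 1],
    [-0.001, 0.05, 0, 0, 0, 0, 1],
    [0, 0.038, 0, 0, 0, 0, 1],
    [0, 0, 0, 0, 0, 0, 1],
    [0, 0, 0, 0, 0, 0, 1],
    [0, 0, 0, 0, 0, 0, 1]
  ]
}}

```text
t: 38.35
tcp_pos: [0.4905, 0.4546, 0.2408]
tool_rot: [-0.291, 0.957, -0.001, -0.001]
force: [0.2, -0.8, -0.8]
finger_gap: 0.995
gripper_force: 0.0
```

```bash
python3 - <<'E'
from h import *
print(manip.sense()["tcp_pos"]);go(.4898,.4556,.12,214)
E
```

```text
[0.49046685 0.45463157 0.24082027]
tool shift mm [ -0.3   1.2 120.8] yaw now 213.8 turn z -0.2 tilt [-0.0018 -0.0019]
```

{"api": "drive_tool", "payload": {
  "plan": [
    [0, 0.001, 0.03, 0, 0, 0, 1],
    [0, 0, 0.04, 0, 0, 0, 1],
    [0, 0, 0.035, 0, 0, 0, 1],
    [0, 0, 0.015, 0, 0, 0, 1],
    [0, 0, 0, 0, 0, 0, 1],
    [0, 0, 0, 0, 0, 0, 1]
  ]
}}

```text
t: 38.95
tcp_pos: [0.4911, 0.4564, 0.1232]
tool_rot: [-0.291, 0.957, 0.0, 0.001]
force: [-0.1, -0.8, 0.2]
finger_gap: 0.999
gripper_force: 0.0
```

{"api": "drive_tool", "payload": {
  "plan": [
    [0, 0, 0, 0, 0, 0, -1],
    [0, 0, 0, 0, 0, 0, -1],
    [0, 0, 0, 0, 0, 0, -1],
    [0, 0, 0, 0, 0, 0, -1],
    [0, 0, 0, 0, 0, 0, -1],
    [0, 0, 0, 0, 0, 0, -1],
    [0, 0, 0, 0, 0, 0, -1],
    [0, 0, 0, 0, 0, 0, -1]
  ]
}}

```text
t: 39.75
tcp_pos: [0.4901, 0.4565, 0.1228]
tool_rot: [-0.291, 0.957, -0.0, 0.0]
force: [1.1, -1.1, 4.3]
finger_gap: 0.155
gripper_force: 59.8
```

{"api": "drive_tool", "payload": {
  "plan": [
    [0, 0, -0.005, 0, 0, 0, -1],
    [0, 0, -0.01, 0, 0, 0, -1],
    [0, 0, -0.02, 0, 0, 0, -1],
    [0, 0, -0.02, 0, 0, 3, -1],
    [0, 0, -0.015, 0, 0, 3.2, -1],
    [0, 0, 0, 0, 0, 0, -1],
    [0, 0, 0, 0, 0, 0, -1]
  ]
}}

```text
t: 40.45
tcp_pos: [0.4895, 0.4566, 0.1923]
tool_rot: [-0.24, 0.971, 0.0, -0.0]
force: [-0.2, 0.1, -2.2]
finger_gap: 0.154
gripper_force: 59.0
```

```bash
python3 - <<'E'
from h import *
q=manip.sense();print(q["tcp_pos"]);go(.5185,.1765,.19,207.7)
E
```

```text
[0.48946849 0.45656751 0.19229339]
tool shift mm [ 104.6 -261.4    2.3] yaw now 207.74 turn z 0.04 tilt [-0.0001  0.0001]
```

{"api": "drive_tool", "payload": {
  "plan": [
    [0.01, -0.025, 0, 0, 0, 0, -1],
    [0.016, -0.04, 0, 0, 0, 0, -1],
    [0.016, -0.04, 0, 0, 0, 0, -1],
    [0.016, -0.04, 0, 0, 0, 0, -1],
    [0.016, -0.04, 0, 0, 0, 0, -1],
    [0.016, -0.04, 0, 0, 0, 0, -1],
    [0.014, -0.036, 0, 0, 0, 0, -1],
    [0, 0, 0, 0, 0, 0, -1],
    [0, 0, 0, 0, 0, 0, -1],
    [0, 0, 0, 0, 0, 0, -1]
  ]
}}

```text
t: 41.45
tcp_pos: [0.5183, 0.1778, 0.1917]
tool_rot: [-0.239, 0.971, 0.0, -0.001]
force: [-0.2, 0.0, -1.5]
finger_gap: 0.155
gripper_force: 59.4
```

{"api": "drive_tool", "payload": {
  "plan": [
    [0, 0, 0.01, 0, 0, 0, -1],
    [0, 0, 0.012, 0, 0, 0, -1],
    [0, 0, 0.006, 0, 0, 0, -1],
    [0, 0, 0, 0, 0, 0, -1],
    [0, 0, 0, 0, 0, 0, -1]
  ]
}}

```text
t: 41.95
tcp_pos: [0.5186, 0.1774, 0.1638]
tool_rot: [-0.239, 0.971, 0.0, -0.0]
force: [0.0, -0.3, -2.0]
finger_gap: 0.151
gripper_force: 59.3
```

```bash
python3 - <<'E'
from h import *
s,T,q,M,yw=wrist("w12"); print(q["tcp_pos"]); go(.5185,.1765,.126,207.7)
# foot front edge / ends on rows by gradient
g=s["image"].astype(int).mean(2)
print(g[176:206:2,300].round().tolist())
r=g[196]; print([(i,int(r[i])) for i in range(196,220,2)],[(i,int(r[i])) for i in range(350,376,2)])
E
```

```text
[0.51862579 0.17739448 0.1638245 ]
tool shift mm [ 0.8 -0.5 38.2] yaw now 207.68 turn z -0.02 tilt [ 0.0001 -0.    ]
[90.0, 89.0, 92.0, 133.0, 188.0, 183.0, 53.0, 71.0, 59.0, 48.0, 55.0, 61.0, 60.0, 60.0, 60.0]
[(196, 136), (198, 137), (200, 131), (202, 99), (204, 79), (206, 47), (208, 73), (210, 76), (212, 76), (214, 75), (216, 75), (218, 75)] [(350, 144), (352, 144), (354, 145), (356, 145), (358, 137), (360, 45), (362, 113), (364, 152), (366, 197), (368, 211), (370, 211), (372, 211), (374, 211)]
```

Foot spans columns 207–360, row 188, the same as rack four did, so it is centred. Lower and slide.

{"api": "drive_tool", "payload": {
  "plan": [
    [0, 0, 0.015, 0, 0, 0, -1],
    [0, 0, 0.01, 0, 0, 0, -1],
    [0, 0, 0.006, 0, 0, 0, -1],
    [0, 0, 0.004, 0, 0, 0, -1],
    [0, 0, 0.002, 0, 0, 0, -1],
    [0, 0, 0, 0, 0, 0, -1],
    [0, 0, 0.001, 0, 0, 0, -1],
    [0, 0, 0, 0, 0, 0, -1],
    [0, 0, 0, 0, 0, 0, -1]
  ]
}}

```text
t: 42.9
tcp_pos: [0.519, 0.1772, 0.1265]
tool_rot: [-0.239, 0.971, -0.0, 0.0]
force: [0.1, -0.0, -2.7]
finger_gap: 0.153
gripper_force: 59.3
```

{"api": "drive_tool", "payload": {
  "plan": [
    [-0.01, 0, 0, 0, 0, 0, -1],
    [-0.01, 0, 0, 0, 0, 0, -1],
    [-0.01, 0, 0, 0, 0, 0, -1],
    [-0.01, 0, 0, 0, 0, 0, -1],
    [0, 0, 0, 0, 0, 0, -1],
    [0, 0, 0, 0, 0, 0, -1]
  ]
}}

```text
t: 43.5
tcp_pos: [0.5542, 0.1959, 0.1261]
tool_rot: [-0.239, 0.971, -0.0, -0.0]
force: [-0.7, 0.1, -1.9]
finger_gap: 0.151
gripper_force: 59.4
```

```bash
python3 - <<'E'
from h import *
q=manip.sense();print(q["tcp_pos"],q["force"]);go(.6010,.2183,.1245,207.7)
E
```

```text
[0.55420413 0.19585762 0.12607032] [-0.68900165  0.07127331 -1.86243884]
tool shift mm [-51.9  -1.9   1.5] yaw now 207.69 turn z -0.01 tilt [-0.0007 -0.0002]
```

{"api": "drive_tool", "payload": {
  "plan": [
    [-0.01, 0, 0.001, 0, 0, 0, -1],
    [-0.01, -0.001, 0, 0, 0, 0, -1],
    [-0.01, 0, 0, 0, 0, 0, -1],
    [-0.01, 0, 0, 0, 0, 0, -1],
    [-0.006, 0, 0, 0, 0, 0, -1],
    [0, 0, 0.001, 0, 0, 0, -1],
    [0, 0, 0, 0, 0, 0, -1]
  ]
}}

```text
t: 44.2
tcp_pos: [0.595, 0.2162, 0.1239]
tool_rot: [-0.239, 0.971, 0.0, -0.001]
force: [-0.5, 0.8, -2.5]
finger_gap: 0.15
gripper_force: 59.4
```

{"api": "drive_tool", "payload": {
  "plan": [
    [-0.002, 0, 0, 0, 0, 0, -1],
    [-0.002, 0, 0, 0, 0, 0, -1],
    [0, 0, 0, 0, 0, 0, -1],
    [0, 0, 0, 0, 0, 0, -1]
  ]
}}

```text
t: 44.6
tcp_pos: [0.599, 0.218, 0.1244]
tool_rot: [-0.239, 0.971, -0.0, -0.0]
force: [-0.1, -0.1, -2.1]
finger_gap: 0.155
gripper_force: 59.4
```

{"api": "drive_tool", "payload": {
  "plan": [
    [-0.001, 0, 0, 0, 0, 0, -1],
    [0, 0, 0, 0, 0, 0, -1],
    [0, 0, 0, 0, 0, 0, -1]
  ]
}}

```text
t: 44.9
tcp_pos: [0.5999, 0.2185, 0.1243]
tool_rot: [-0.239, 0.971, -0.0, -0.0]
force: [-0.2, 0.7, -1.7]
finger_gap: 0.157
gripper_force: 59.4
```

{"api": "drive_tool", "payload": {
  "plan": [
    [-0.001, 0, 0, 0, 0, 0, -1],
    [0, 0, 0, 0, 0, 0, -1],
    [0, 0, 0, 0, 0, 0, -1]
  ]
}}

```text
t: 45.2
tcp_pos: [0.6008, 0.219, 0.1243]
tool_rot: [-0.239, 0.971, -0.0, 0.0]
force: [0.4, -1.1, -1.6]
finger_gap: 0.153
gripper_force: 59.4
```

{"api": "drive_tool", "payload": {
  "plan": [
    [-0.001, 0, 0, 0, 0, 0, -1],
    [0, 0, 0, 0, 0, 0, -1],
    [0, 0, 0, 0, 0, 0, -1]
  ]
}}

```text
t: 45.5
tcp_pos: [0.6013, 0.2193, 0.1242]
tool_rot: [-0.239, 0.971, -0.0, -0.001]
force: [-1.0, 0.8, -1.7]
finger_gap: 0.148
gripper_force: 59.4
```

{"api": "drive_tool", "payload": {
  "plan": [
    [-0.0005, 0, 0, 0, 0, 0, -1],
    [0, 0, 0, 0, 0, 0, -1],
    [0, 0, 0, 0, 0, 0, -1]
  ]
}}

```text
t: 45.8
tcp_pos: [0.6016, 0.2194, 0.1242]
tool_rot: [-0.239, 0.971, -0.0, -0.001]
force: [-1.9, -1.2, -0.2]
finger_gap: 0.155
gripper_force: 59.5
```

{"api": "drive_tool", "payload": {
  "plan": [
    [-0.0005, 0, 0, 0, 0, 0, -1],
    [0, 0, 0, 0, 0, 0, -1],
    [0, 0, 0, 0, 0, 0, -1]
  ]
}}

```text
t: 46.1
tcp_pos: [0.6019, 0.2196, 0.1242]
tool_rot: [-0.239, 0.971, -0.0, -0.001]
force: [-3.0, -1.6, 0.7]
finger_gap: 0.153
gripper_force: 59.7
```

{"api": "drive_tool", "payload": {
  "plan": [
    [-0.0005, 0, 0.0005, 0, 0, 0, -1],
    [0, 0, 0, 0, 0, 0, -1],
    [0, 0, 0, 0, 0, 0, 1],
    [0, 0, 0, 0, 0, 0, 1],
    [0, 0, 0, 0, 0, 0, 1],
    [0, 0, 0, 0, 0, 0, 1],
    [0, 0, 0, 0, 0, 0, 1],
    [0, 0, 0, 0, 0, 0, 1]
  ]
}}

```text
t: 46.9
tcp_pos: [0.6032, 0.2202, 0.1239]
tool_rot: [-0.239, 0.971, 0.0, 0.0]
force: [0.0, 0.6, -0.2]
finger_gap: 0.999
gripper_force: 0.0
```

{"api": "drive_tool", "payload": {
  "plan": [
    [0, 0, -0.02, 0, 0, 0, 1],
    [0, 0, -0.04, 0, 0, 0, 1],
    [0, 0, -0.04, 0, 0, 0, 1],
    [0, 0, -0.03, 0, 0, 0, 1],
    [0.02, 0, 0, 0, 0, 0, 1],
    [0, 0, 0, 0, 0, 0, 1],
    [0, 0, 0, 0, 0, 0, 1],
    [0, 0, 0, 0, 0, 0, 1]
  ]
}}

```text
t: 47.7
tcp_pos: [0.5854, 0.211, 0.2529]
tool_rot: [-0.239, 0.971, 0.0, -0.001]
force: [0.5, 0.7, -0.6]
finger_gap: 1.002
gripper_force: 0.0
```

```bash
python3 - <<'E'
from h import *
s,T,q,M,yw=wrist("w13"); print(q["tcp_pos"])
a=np.radians(27.6);R2=np.array([[np.cos(a),-np.sin(a)],[np.sin(a),np.cos(a)]])
P=lambda p,z:((plane(s,[p],z,T)[0][:2]-[.5694,.2045])@R2*1000).round(1)
c=cloud(s,T); m=((c[...,2]>.125)&(c[...,2]<.15)).astype(np.uint8)
n,l,st,ce=cv2.connectedComponentsWithStats(m)
for i in range(1,n):
    if st[i,4]>200: print("tab",st[i],P(ce[i],.139))
n,l,st,ce=caps(s)
for i in range(1,n):
    if st[i,4]>100: print("cap",ce[i].round(1),P(ce[i],.097),np.median(c[l==i],0)[2].round(3))
cv2.imwrite("pics/w13c.png",cv2.resize(s["image"][50:280,120:420,::-1],None,fx=2.6,fy=2.6,interpolation=cv2.INTER_CUBIC))
E
```

```text
[0.58544021 0.21095616 0.25287515]
tab [  20   60  132  243 4297] [ -10.5 -156.3]
tab [275 208  18  36 572] [31.8 -1.9]
tab [275 246  16  35 523] [66.9 -2.5]
tab [375 330  15  27 231] [154.   93.9]
cap [247.3 210.6] [ 32.1 -37. ] 0.098
cap [319.5 210.4] [31.8 33.4] 0.098
cap [247.8 243.7] [ 67.2 -37.7] 0.098
cap [267.1 243.3] [ 66.8 -18.2] 0.097
cap [298.2 243.4] [66.8 13.1] 0.097
cap [317.5 243.3] [66.7 32.6] 0.097
cap [473.5 320.5] [161.4 211.3] 0.052
```

View pics/w13c.png

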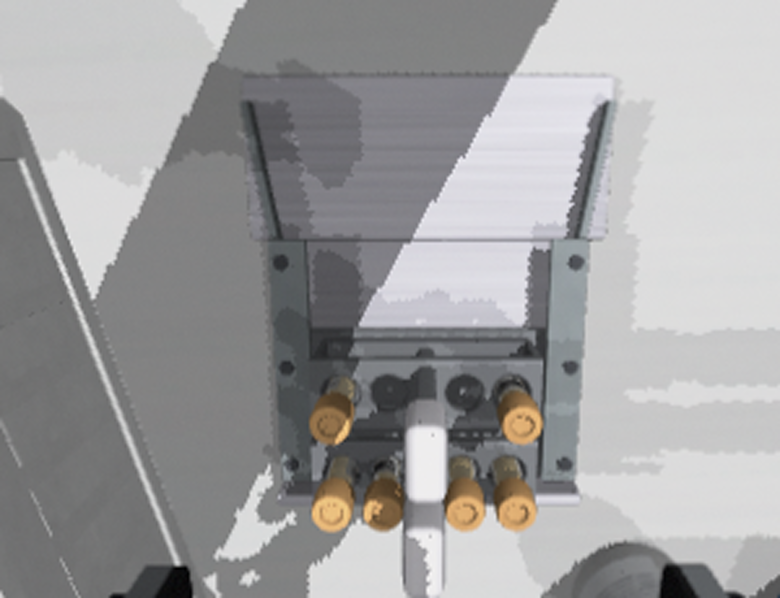

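The four-tube rack is against the rear stop and the two-tube rack sits next to it, both upright, with the front place empty. The gripper is clear of everything, so I'm handing in.

```bash
python3 -c "
from station import manip
print(manip.sense()['t']); print(manip.sign_off())"
```

```text
47.75
the job is handed in; nothing more can be done
None
```

The job is handed in at 47.75 s: the urgent rack is seated in the holder, and the four-tube then the two-tube rack are back in the tray, closed up to the rear stop with the front place free.

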